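# Refit a washed gas burner: crown onto its studs, then the cap

### The job

Put the washed gas burner back together on the hob: set the ring-shaped burner crown over the injector of the bare burner, turn it until its three holes drop over the igniter, the flame probe and the locating pin so that it sits fully home and level, then lay the black cap on it so that it drops in flush, and let go. Be gentle: the ceramic igniter chips, so never lean hard on the burner or let the parts drop, and feel for the studs with a light touch. Leave the bowl, the jam jar, the blue tub and the loose pan support where they are.

Things in the scene. Friction and masses are not known exactly. Their poses are not given: they have to be found in the camera images.
- hob: Built-in steel gas hob, fixed: plate 290 (x) x 510 (y) x 8 mm. Origin: centre of its underside, on the bench. Bare burner, to be refitted, at x = 25, y = -115 mm; finished one at x = 25, y = +115 mm under a cast-iron pan support (199 mm square, top 70 mm above the bench). Two black knobs, 38 mm across, tops 30 mm above the bench, at x = -117, y = -52 and +52 mm.
- burner_seat (a point): Centre of the bare burner's flat seat, a heat-dulled grey metal disc 76 mm across, 26 mm above the bench, fixed; z up, x and y parallel to the hob's. The brass injector and three studs stand up from it. Home, the crown's underside lies flat on this seat.
- injector_top (a point): Top of the brass injector, which stands in the middle of the seat: 18 mm across, 18 mm tall from the seat, its top 3 mm tapered to 13 mm across. Axes as burner_seat.
- stud_ring (a point): Point on the burner's axis, 12 mm above the seat, level with the tips of three studs 21.5 mm from the axis, each 7 mm across with 1.5 mm chamfer: white igniter; 105 deg counter-clockwise (from above) the steel flame probe; at 230 deg the steel pin. Burner does not turn, but was screwed on turned: igniter lies -29 to +29 deg (ccw positive) from this point's x axis, unmeasured: look, or feel.
- crown_center (a point): Burner crown, loose on the mat right way up: plain aluminium ring, 66 mm outside diameter, 24 mm tall, 0.15 to 0.3 kg, wall 7.5 mm, open at the top (51 mm inside), floor 7 mm thick with holes. This point: on its axis, half-way up (12 mm above its underside); z up, x towards the igniter's hole.
- crown_base (a point): Centre of the crown's underside; axes as crown_center. In the floor: centre bore 20 mm for the injector and three holes of 9 mm, 21.5 mm from the axis: igniter's hole at x, probe's 105 deg and pin's 230 deg counter-clockwise from above (1 mm clearance all round; fits one way only). Injector enters first, its top 6 mm above the stud tips. Turned wrongly, the crown rests on the stud tips, 12 mm too high.
- crown_top (a point): Centre of the crown's top rim, on its axis, 24 mm above crown_base; axes as crown_center.
- cap_center (a point): Burner cap, loose on the mat right way up: black enamelled steel disc 68 mm across and 7 mm thick, 0.1 to 0.2 kg, with a round boss 47 mm across and 4 mm deep under it, on which it stands (11 mm tall in all). This point: on the axis, half-way up the disc, 7.5 mm above the boss's underside; z up. Any turn about z will do.
- cap_rim (a point): Centre of the underside of the cap's disc, 4 mm above the boss's underside: the face that lies on the crown's rim when the boss has dropped into the crown's 51 mm opening.
- mat: Grey ribbed drying mat, fixed, 300 (x) x 240 (y) x 5 mm; crown and cap stand on it 120 to 180 mm apart along x, either one nearer the robot. Origin: centre of its underside.
- bowl: Steel mixing bowl, 180 mm across, 80 mm tall, beyond the mat; leave alone. Origin: centre of its foot.
- jam: Jam jar, 64 mm across, 90 mm tall; leave alone. Origin: centre of its foot.
- tub: Open blue plastic tub, 150 x 110 x 55 mm, beyond the left end of the hob; leave alone. Origin: centre of its underside.
- pan_support: Loose black cast-iron pan support, 199 mm square, 62 mm tall on four corner feet, right of the mat; leave alone. Origin: centre, at the height of its feet.
- crown: The crown itself; origin and axes as crown_base.
- cap: The cap itself; origin: centre of the boss's underside, on its axis; z up.
Things that resemble listed ones, but are neither listed nor needed, are in the scene too. Of the things shaped like the cap, the dark steel one is meant.

How it is judged:
By the outcome, as a careful person would: the job done as asked, in the order asked, and still so for the second after the job is handed in, with the robot touching nothing.
It also fails if it takes over 72 s, if anything falls off the work surface, if the arm or the gripper's body presses on something with over 40 N, if the wrist force passes 120 N, or if a joint passes its speed limit or range.

### The arm

A 6-joint arm with a two-finger parallel gripper is mounted at the origin on the work surface. World frame = base frame: x ahead of the robot, y to its left, z up, the work surface at z = 0. Lengths are in mm, angles in rad, forces in N, time in s.
With the tool pointing down it reaches from about 325 to 875 mm from the base axis. Payload 4.4 kg.
Tool frame: the origin (TCP) lies on the centre line of the jaws, within the pads' length; the fingertips stand 8 mm ahead of it and the grasp point (between the pads) lies 11 mm behind it; z points along the fingers, x is the direction in which the jaws open and shut, and the axes are right-handed (so a half turn about z gives the same grasp; the last joint's range is limited). The gripper opens to 85 mm and grips with 20 to 120 N. Pads are 22 mm wide; open, the fingers measure 114 mm over their backs; the gripper's body (76 mm by 85 mm) begins 54 mm behind the grasp point. The pads swing forward as they close: fully open they stand 13 mm farther back than shut.
Start: joints at [1.169, 0.207, 1.542, -0, 1.393, -0.15], TCP at [143.27, 556.867, 205.282] pointing down, gripper open.
Joint ranges: [-2.73, 2.73], [-0.86, 2.22], [0.23, 2.46], [-1.11, 4.25], [0.08, 2.63], [-2.82, 2.82]. Speed limits (rad/s): [2.79, 2.79, 3.14, 3.14, 3.14, 3.14].

### API

Orientations are given as [roll, pitch, yaw] about the fixed x, y, z axes, in that order (R = Rz(yaw) Ry(pitch) Rx(roll)).
In Python, from plant import bot gives the robot as it stands. The module is installed in compiled form; this text tells all that it offers.
- The arm moves only by the shell command python3 -m jog 'ROWS' [FORCE]. ROWS is JSON, a list of rows, each an object with "slide": the shift along the tool's x, y, z scaled (see below), a list of three; "turn": the turn, a rotation vector about the tool's x, y, z scaled (see below), a list of three; "jaw": the closure, from -1 (fully open) to 1 (shut), so that 0 is half open. In form: [{"slide": [tx, ty, tz], "turn": [rx, ry, rz], "jaw": jaw}, ...]. A call has 1 to 12 rows; each row is the pose to reach, as a shift and turn from the pose commanded when the call began, along the tool's axes at that moment; what a row does not reach only later rows make up. The controller multiplies each number of a shift by 0.4 m and each number of a turn by pi/2 rad. A row lasts 1/12 s, in which the tool goes at most 41.7 mm and 7.16 degrees, less where a joint would pass 70% of its speed; a pose out of reach is approached as far as the arm can. A call with a number of a shift or a turn outside -1 to 1 is refused whole. A call with a gripper value outside its range is refused whole. The fingers move at their own pace and stop on an object; FORCE is the grip in N (left out, the last holds). Time passes only in rows, so rows that repeat a pose let the fingers close. It gives the time, the measured TCP pose, the force and the opening at its end, in the units of the state.
- bot.read_state(): the state, without advancing time (a new reading comes with each control period).
- bot.grab_frame(name): name is "scene" or "side" or "wrist"; returns the picture (420x560x3 uint8, red, green, blue); there is no depth.
- bot.camera_info(name): a dict with "intrinsics" (3x3 intrinsics, pixels), "dist_coeffs" ([k1, k2, p1, p2, k3] as OpenCV has them; the pictures are not rectified), "world_from_camera" (4x4, takes a point from camera to world coordinates); the wrist camera has in their place "T_tool_cam" (4x4, takes a point from camera to tool coordinates, whose origin is the TCP and whose axes are the tool frame's). Camera axes: x right, y up, looking along -z (the intrinsics and any distortion apply to the point x, -y, -z); pixel columns grow to the right and rows downward; lengths in mm; the calibration is good to about 2 mm. A picture is of the moment at which its call begins: read the wrist's pose just before it. camera_info takes no time and is no camera call.
- bot.sign_off(): hands the job in, once; it reports no verdict.
The state is a dict: "t": time; "q": joint angles; "dq": joint speeds; "tau": joint torques, N m; "position": TCP position; "tcp_rot": TCP orientation; "ft_force": force on the tool from outside, world axes, zero at the start; "ft_torque": the same for the moment, N m; "finger_gap": finger opening in mm.
Only numpy, scipy, OpenCV 4.12 (cv2) and the standard library are available. Lean on these libraries where they do the work, as an engineer would, in place of code of your own. Each camera call takes 0.05 s, during which the arm holds its last target.

## Working session

There is one attempt and no reset: what is moved stays moved. The work goes in short steps, Python scripts to look and compute and a shell command to move; the robot and the scene stay as the last step left them, time stands still between calls to the robot, and variables do not carry over. Pictures are saved under pics/ and viewed, and the job is handed in when it is done.

```bash
mkdir -p pics; ls
python3 - <<'E'
from plant import bot
import cv2, numpy as np
s=bot.read_state(); print(s)
for n in ("scene","side","wrist"):
    f=bot.grab_frame(n); cv2.imwrite(f"pics/{n}0.png",f[:,:,::-1])
    print(n,{k:np.round(v,4).tolist() for k,v in bot.camera_info(n).items()})
E
```

```text
pics
{'t': 0.0, 'q': array([ 1.16847703e+00,  2.07416480e-01,  1.54300891e+00, -2.57049379e-06,
        1.39350312e+00, -1.50495696e-01]), 'dq': array([-0.00185358,  0.00097784, -0.00027705, -0.00070217, -0.00090987,
        0.00085145]), 'tau': array([-2.50213943e-04, -3.83055031e+01, -2.91586089e+01, -4.21656905e-04,
        1.09354325e-02,  1.13400574e-06]), 'position': array([142.94856522, 556.07730545, 204.10178251]), 'tcp_rot': array([-3.14124494e+00,  2.30982919e-03,  1.31897358e+00]), 'ft_force': array([0.58929875, 0.27719143, 1.30257138]), 'ft_torque': array([-0.00622043, -0.00246756,  0.03227527]), 'finger_gap': 85.32941539666182}
scene {'intrinsics': [[399.1864, 0.0, 282.1891], [0.0, 399.1864, 208.1979], [0.0, 0.0, 1.0]], 'dist_coeffs': [-0.1152, 0.0, 0.0, 0.0, 0.0], 'world_from_camera': [[-0.4069, -0.759, 0.5083, 1228.7267], [0.9134, -0.3329, 0.2341, 297.3915], [-0.0084, 0.5596, 0.8287, 1119.2664], [0.0, 0.0, 0.0, 1.0]]}
side {'intrinsics': [[453.8034, 0.0, 271.8463], [0.0, 453.8034, 214.817], [0.0, 0.0, 1.0]], 'dist_coeffs': [-0.0739, 0.0, 0.0, 0.0, 0.0], 'world_from_camera': [[0.9892, 0.1154, -0.0902, 429.0462], [-0.1463, 0.7505, -0.6444, -1044.946], [-0.0066, 0.6507, 0.7593, 1310.6341], [0.0, 0.0, 0.0, 1.0]]}
wrist {'intrinsics': [[308.2545, 0.0, 274.3396], [0.0, 308.2545, 208.4456], [0.0, 0.0, 1.0]], 'dist_coeffs': [-0.0441, 0.0, 0.0, 0.0, 0.0], 'T_tool_cam': [[1.0, 0.0005, -0.0002, 0.1862], [0.0004, -0.9456, -0.3252, -84.7443], [-0.0004, 0.3252, -0.9456, -169.3695], [0.0, 0.0, 0.0, 1.0]]}
```

View pics/scene0.png

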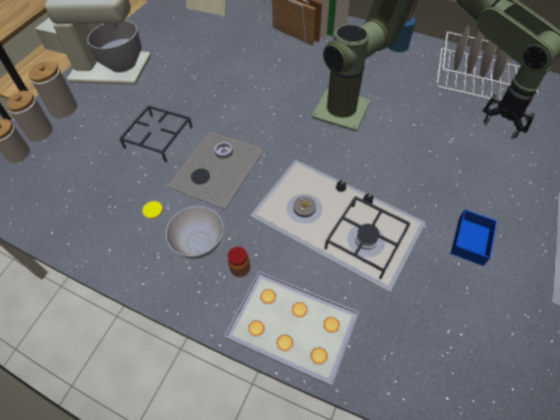

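View pics/side0.png

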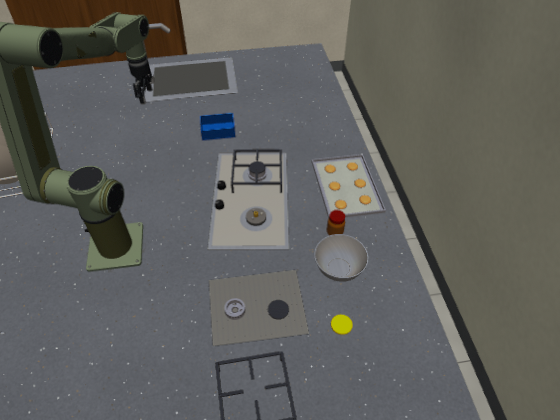

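View pics/wrist0.png

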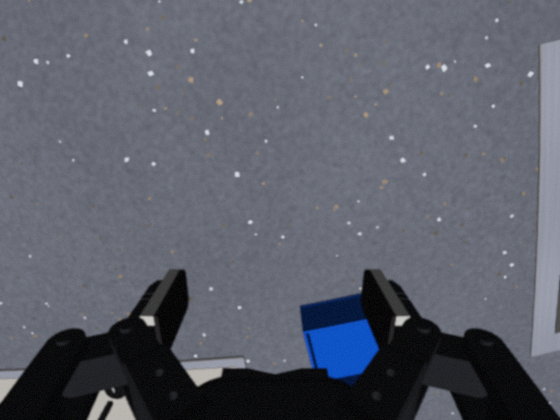

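The scene shows the crown at scene px (223,149) and side px (235,308). The black cap is at (200,176) and (278,309), and the bare burner at (304,206) and (256,216). The yellow disc is a decoy.

```bash
cat > h.py <<'E'
from plant import bot
import cv2, numpy as np
from scipy.spatial.transform import Rotation as R
def rot(s): return R.from_euler('xyz',s['tcp_rot'])
def campose(n,s=None):
    i=bot.camera_info(n)
    if n=='wrist':
        T=np.eye(4);T[:3,:3]=rot(s).as_matrix();T[:3,3]=s['position']
        return T@np.array(i['T_tool_cam']),i
    return np.array(i['world_from_camera']),i
def topl(n,px,z,s=None):
    W,i=campose(n,s)
    p=cv2.undistortPoints(np.array([[px]],float),np.array(i['intrinsics']),np.array(i['dist_coeffs']))[0,0]
    d=W[:3,:3]@np.array([p[0],-p[1],-1]);o=W[:3,3]
    return o+d*(z-o[2])/d[2]
def proj(n,P,s=None):
    W,i=campose(n,s); P=np.atleast_2d(np.array(P,float))
    c=(P-W[:3,3])@W[:3,:3]; c=c*[1,-1,-1]
    return cv2.projectPoints(c,np.zeros(3),np.zeros(3),np.array(i['intrinsics']),np.array(i['dist_coeffs']))[0][:,0]
def snap(name,tag):
    s=bot.read_state(); f=bot.grab_frame(name)
    cv2.imwrite(f'pics/{tag}.png',f[:,:,::-1]); np.save(f'pics/{tag}.npy',np.r_[s['position'],s['tcp_rot']]); return s,f
def st(tag):
    a=np.load(f'pics/{tag}.npy'); return dict(position=a[:3],tcp_rot=a[3:])
def crop(tag,x0,y0,x1,y1,k):
    f=cv2.imread(f'pics/{tag}.png')[y0:y1,x0:x1]
    cv2.imwrite(f'pics/{tag}_c{x0}_{y0}.png',cv2.resize(f,None,fx=k,fy=k,interpolation=cv2.INTER_CUBIC))
def move(s,P,yaw=None):
    """shift in tool axes/400 from the current pose, to target TCP pos; turn to rpy(pi,0,yaw)"""
    r=rot(s); d=r.inv().apply(np.array(P)-s['position'])/400
    t=None
    if yaw is not None: t=(r.inv()*R.from_euler('xyz',[np.pi,0,yaw])).as_rotvec()/(np.pi/2)
    return d.round(4),None if t is None else t.round(4)
E
python3 - <<'E'
from h import *
for nm,z,a,b in (("crown top",29,(223,147),(235,306)),("cap top",16,(200,176),(278,309)),("burner seat",26,(304,206),(256,216)),("fin burner",50,(368,233),(257,169))):
    print(nm,topl('scene',a,z).round(1),topl('side',b,z).round(1))
print([topl('side',p,8).round() for p in((219,153),(287,153),(289,247),(209,246))])
crop('side0',190,250,330,350,5);crop('scene0',160,125,340,225,4)
crop('side0',210,140,310,250,5)
E
```

```text
crown top [ 398.2 -322.6   29. ] [ 409.4 -317.7   29. ]
cap top [ 543.2 -338.1   16. ] [ 544.3 -341.6   16. ]
burner seat [521.   51.3  26. ] [522.5  48.5  26. ]
fin burner [550.6 277.9  50. ] [555.4 273.3  50. ]
[array([411., 441.,   8.]), array([699., 396.,   8.]), array([622., -98.,   8.]), array([340., -51.,   8.])]
```

View pics/side0_c190_250.png

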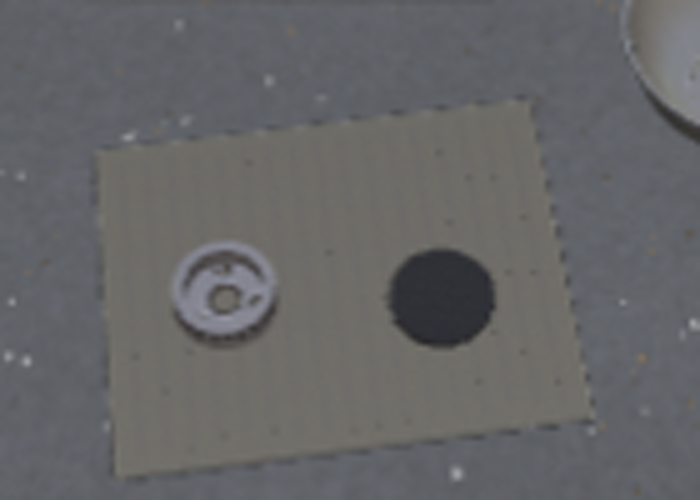

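View pics/scene0_c160_125.png

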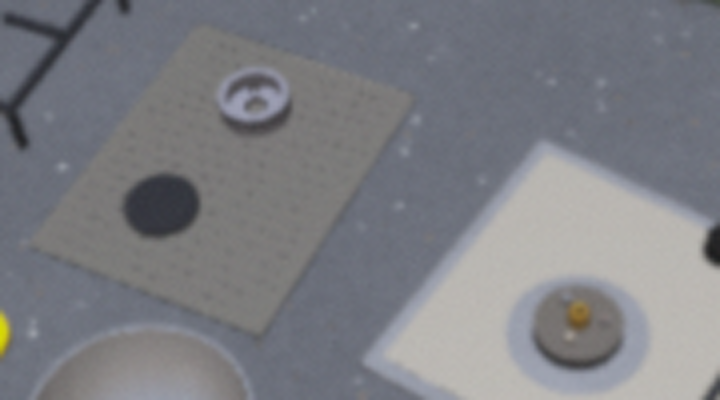

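View pics/side0_c210_140.png

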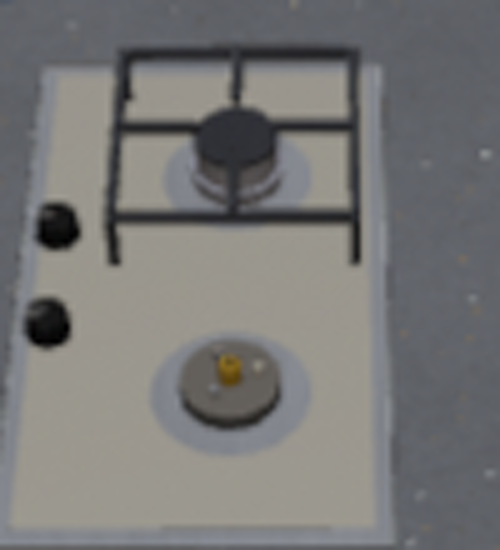

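Run:
```python
from h import *
s=bot.read_state(); print(move(s,[330,300,200],0.1)); print(move(s,[521,45,175],0.1))
```

```text
(array([-0.504 ,  0.6124,  0.0116]), array([5.00e-04, 1.10e-03, 7.76e-01]))
(array([-1.0023,  1.2337,  0.0748]), array([5.00e-04, 1.10e-03, 7.76e-01]))
```

```bash
python3 -m jog '[{"slide":[-0.504,0.612,0.012],"turn":[0,0,0.776],"jaw":-1},{"slide":[-0.504,0.612,0.012],"turn":[0,0,0.776],"jaw":-1},{"slide":[-0.504,0.612,0.012],"turn":[0,0,0.776],"jaw":-1},{"slide":[-0.504,0.612,0.012],"turn":[0,0,0.776],"jaw":-1},{"slide":[-0.504,0.612,0.012],"turn":[0,0,0.776],"jaw":-1},{"slide":[-0.504,0.612,0.012],"turn":[0,0,0.776],"jaw":-1},{"slide":[-0.504,0.612,0.012],"turn":[0,0,0.776],"jaw":-1},{"slide":[-0.504,0.612,0.012],"turn":[0,0,0.776],"jaw":-1},{"slide":[-0.8,0.98,0.04],"turn":[0,0,0.776],"jaw":-1},{"slide":[-0.96,0.99,0.06],"turn":[0,0,0.776],"jaw":-1},{"slide":[-0.96,0.99,0.06],"turn":[0,0,0.776],"jaw":-1},{"slide":[-0.96,0.99,0.06],"turn":[0,0,0.776],"jaw":-1}]'
python3 - <<'E'
from h import *
s=bot.read_state(); print(move(s,[521,45,175],0.1))
E
```

```text
t: 1.15
position: [403.5, 150.7, 187.2]
tcp_rot: [-3.142, -0.0, 0.1]
ft_force: [0.4, 0.6, -0.1]
finger_gap: 85.4
(array([0.2657, 0.2922, 0.0305]), array([-0.    , -0.0001,  0.0001]))
```

```bash
python3 -m jog '[{"slide":[0.266,0.292,0.03],"turn":[0,0,0],"jaw":-1},{"slide":[0.266,0.292,0.03],"turn":[0,0,0],"jaw":-1},{"slide":[0.266,0.292,0.03],"turn":[0,0,0],"jaw":-1},{"slide":[0.266,0.292,0.03],"turn":[0,0,0],"jaw":-1},{"slide":[0.266,0.292,0.03],"turn":[0,0,0],"jaw":-1},{"slide":[0.266,0.292,0.03],"turn":[0,0,0],"jaw":-1},{"slide":[0.266,0.292,0.03],"turn":[0,0,0],"jaw":-1}]'
python3 - <<'E'
from h import *
s,f=snap('wrist','w1'); print(s['position'],s['tcp_rot']); crop('w1',180,120,380,270,4)
E
```

```text
t: 1.73
position: [519.9, 47.2, 174.8]
tcp_rot: [-3.141, 0.002, 0.1]
ft_force: [-0.1, 0.1, 0.0]
finger_gap: 85.0
[519.88676881  47.23244812 174.76481355] [-3.14074689e+00  1.93402761e-03  9.96512536e-02]
```

View pics/w1.png

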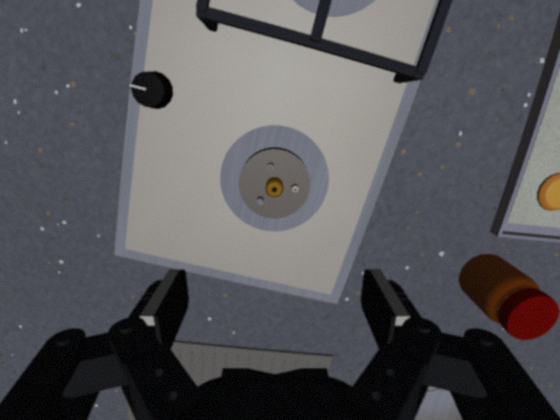

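View pics/w1_c180_120.png

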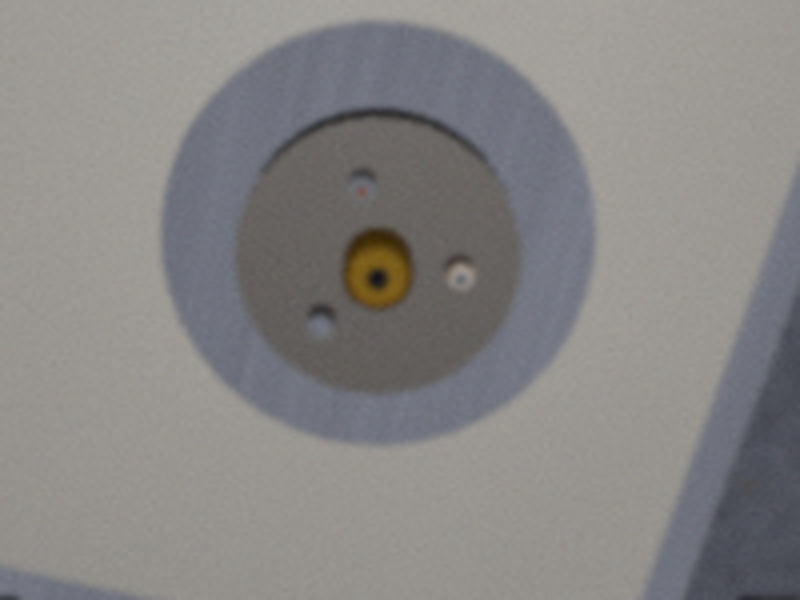

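The burner is seen from almost straight above. In the crop, the igniter tip is at (461,276), the probe at (361,186), the pin at (320,322) and the injector top at (377,279). The seat disc centre is at about (378,251).

Run:
```python
from h import *
from scipy.optimize import least_squares
s=st('w1'); c=lambda x,y:((x+.5)/4-.5+180,(y+.5)/4-.5+120)
T=[topl('wrist',c(*p),38,s)[:2] for p in((461,276),(361,186),(320,322))]
print([t.round(1) for t in T]); print('inj',topl('wrist',c(377,279),44,s),'seat',topl('wrist',c(378,251),26,s))
a0=np.radians([0,105,230])
def f(v): return np.ravel([v[:2]+21.5*np.array([np.cos(a+v[2]),np.sin(a+v[2])])-t for a,t in zip(a0,T)])
r=least_squares(f,[520,50,0]); print(r.x[:2],np.degrees(r.x[2]),r.fun.round(2))
print([topl('wrist',p,8,s).round(1) for p in((116,255),(338,302))])
s=bot.read_state(); print(s['t'],move(s,[405,-330,150],0.1))
```

```text
[array([539.8,  50. ]), array([512. ,  70.8]), array([504.8,  34.1])]
inj [518.24657994  48.74057193  44.        ] seat [518.16612379  51.47766984  26.        ]
[518.15909265  50.187565  ] 0.5161040786392741 [-0.12  0.33  0.4   0.15 -0.28 -0.49]
[array([333.3, -63.8,   8. ]), array([ 616.6, -103. ,    8. ])]
1.7833 (array([-0.3802,  0.9107,  0.0624]), array([-0.0004,  0.0009,  0.0005]))
```

```bash
python3 -m jog '[{"slide":[-0.38,0.91,0.06],"turn":[0,0,0],"jaw":-1},{"slide":[-0.38,0.91,0.06],"turn":[0,0,0],"jaw":-1},{"slide":[-0.38,0.91,0.06],"turn":[0,0,0],"jaw":-1},{"slide":[-0.38,0.91,0.06],"turn":[0,0,0],"jaw":-1},{"slide":[-0.38,0.91,0.06],"turn":[0,0,0],"jaw":-1},{"slide":[-0.38,0.91,0.06],"turn":[0,0,0],"jaw":-1},{"slide":[-0.38,0.91,0.06],"turn":[0,0,0],"jaw":-1},{"slide":[-0.38,0.91,0.06],"turn":[0,0,0],"jaw":-1},{"slide":[-0.38,0.91,0.06],"turn":[0,0,0],"jaw":-1},{"slide":[-0.38,0.91,0.06],"turn":[0,0,0],"jaw":-1},{"slide":[-0.38,0.91,0.06],"turn":[0,0,0],"jaw":-1},{"slide":[-0.38,0.91,0.06],"turn":[0,0,0],"jaw":-1}]'
python3 - <<'E'
from h import *
s,f=snap('wrist','w2'); print(s['position'],s['tcp_rot']); crop('w2',180,120,380,270,4)
E
```

```text
t: 2.78
position: [405.7, -329.7, 151.5]
tcp_rot: [-3.141, -0.0, 0.099]
ft_force: [-0.4, 0.8, 0.3]
finger_gap: 85.5
[ 405.65859199 -329.70586877  151.50954157] [-3.14076019e+00 -1.92841090e-04  9.93357364e-02]
```

View pics/w2.png

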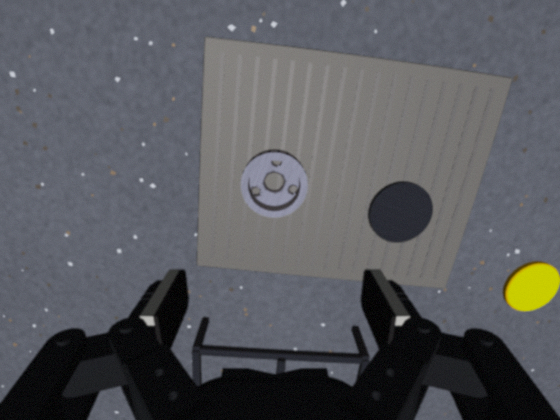

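View pics/w2_c180_120.png

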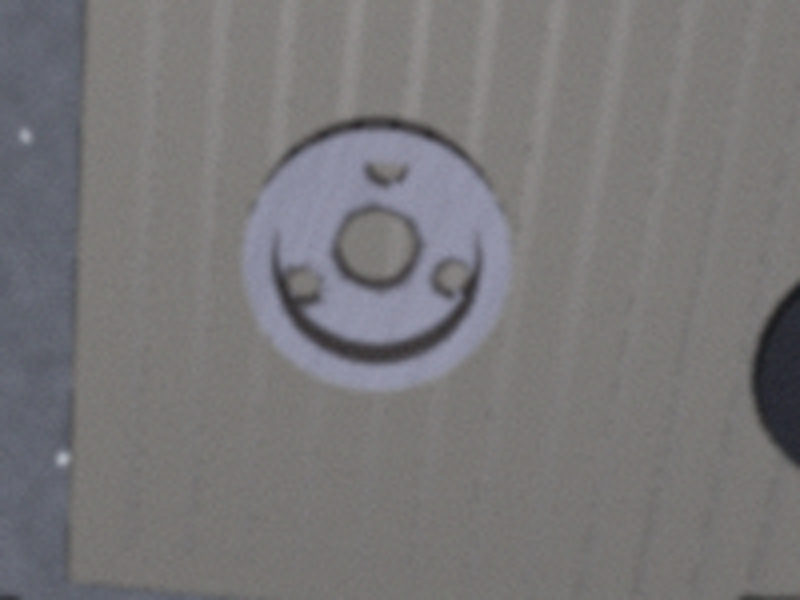

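Here the crown's three holes are at crop (453,278), (303,283) and (386,172, partly hidden). The bore is at (377,247) and the rim centre at about (377,257).

Run:
```python
from h import *
from scipy.optimize import least_squares
s=st('w2'); c=lambda x,y:((x+.5)/4-.5+180,(y+.5)/4-.5+120)
print('bore',topl('wrist',c(377,247),12,s),'rim',topl('wrist',c(377,257),29,s))
print('rim w',topl('wrist',c(510,257),29,s)-topl('wrist',c(243,257),29,s),topl('wrist',c(377,391),29,s)-topl('wrist',c(377,124),29,s))
b=topl('wrist',c(377,257),29,s)
P=[topl('wrist',c(*p),12,s)[:2] for p in((453,278),(386,172),(303,283))]
for p in P: print(p.round(1),np.hypot(*(p-b[:2])).round(1),np.degrees(np.arctan2(*(p-b[:2])[::-1])).round(1))
a0=np.radians([0,105,230])
for k in range(3):
    def f(v): return np.ravel([v[:2]+21.5*np.array([np.cos(a0[i]+v[2]),np.sin(a0[i]+v[2])])-P[(i+k)%3] for i in range(3)])
    r=min((least_squares(f,[b[0],b[1],g]) for g in (0,2,4)),key=lambda r:r.cost); print(k,r.x[:2].round(1),np.degrees(r.x[2])%360,r.cost,r.fun.round(1))
print('cap',topl('wrist',(401,211),16,s))
```

```text
bore [ 403.67765342 -322.08575008   12.        ] rim [ 403.54403309 -320.37782464   29.        ]
rim w [64.79214033  6.4429924   0.        ] [  6.60250335 -66.82152852   0.        ]
[ 424.1 -328.3] 22.1 -21.2
[ 404.  -302.5] 17.9 88.5
[ 385.5 -333.5] 22.3 -143.9
0 [ 403.4 -322.6] 343.0623890680356 1.4460454769978812 [-0.1 -0.5  0.2  1.4 -0.1 -0.8]
1 [ 406.1 -321.8] 103.65835061798764 13.60956539126222 [-3.   1.6  1.7  1.4  1.3 -3. ]
2 [ 404.1 -319.9] 222.90147209282398 19.494172455009803 [ 2.8 -1.  -1.8 -3.  -1.   4.1]
cap [ 540.39294108 -339.5662404    16.        ]
```

Run:
```python
from h import *
s=st('w2'); f=cv2.imread('pics/w2.png')[120:270,180:380]; outs=[]
t=np.linspace(0,2*np.pi,60)
def circ(c,r,z): return np.c_[c[0]+r*np.cos(t),c[1]+r*np.sin(t),0*t+z]
for (cx,cy,a) in ((403.5,-321.6,-17),(405,-321.8,103.7),(404,-321.5,222.9)):
    g=cv2.resize(f,None,fx=4,fy=4,interpolation=cv2.INTER_CUBIC)
    L=[(circ((cx,cy),33,29),(0,255,0)),(circ((cx,cy),10,12),(0,255,0))]
    for k,col in ((0,(0,0,255)),(105,(255,0,0)),(230,(0,255,255))):
        b=np.radians(a+k); L.append((circ((cx+21.5*np.cos(b),cy+21.5*np.sin(b)),4.5,12),col))
    for P,col in L:
        p=((proj('wrist',P,s)-[180,120]+.5)*4-.5).round().astype(int); cv2.polylines(g,[p],True,col,1)
    outs.append(g[100:400,230:530])
cv2.imwrite('pics/hyp.png',cv2.resize(np.hstack(outs),(795,265)))
```

```text
(no output)
```

View pics/hyp.png

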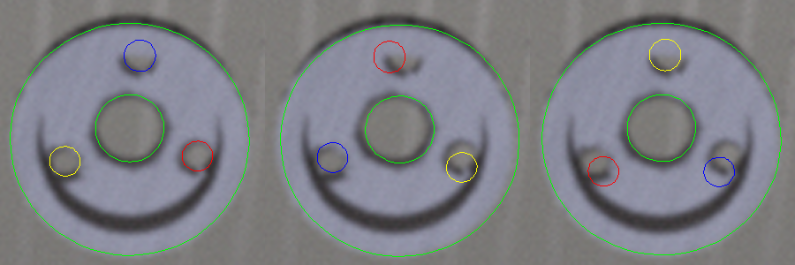

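Hypothesis 1 fits all three holes: the igniter hole points at −17° and the centre is (403.5, −321.6). Next I check where the open pads really are in the wrist view.

Run:
```python
from h import *
s=st('w2')
g=cv2.imread('pics/w2.png')
for z,col in ((8,(0,0,255)),(-5,(0,255,0)),(-11,(255,255,0)),(-24,(0,255,255))):
  for sx in (-1,1):
    P=rot(s).apply([[sx*42.5,y,z] for y in (-11,11)])+s['position']
    p=proj('wrist',P,s); print(z,p.round(0).tolist()); cv2.line(g,*[tuple(int(round(v)) for v in q) for q in p],col,1)
f=np.clip(g[230:420,90:460].astype(float)*2,0,255).astype(np.uint8)
cv2.imwrite('pics/pads.png',cv2.resize(f,None,fx=2.15,fy=2.15))
```

```text
8 [[207.0, 227.0], [210.0, 259.0]]
8 [[344.0, 227.0], [341.0, 259.0]]
-5 [[203.0, 236.0], [205.0, 269.0]]
-5 [[348.0, 236.0], [345.0, 269.0]]
-11 [[200.0, 240.0], [203.0, 274.0]]
-11 [[351.0, 240.0], [348.0, 274.0]]
-24 [[195.0, 251.0], [198.0, 287.0]]
-24 [[356.0, 251.0], [353.0, 287.0]]
```

View pics/pads.png

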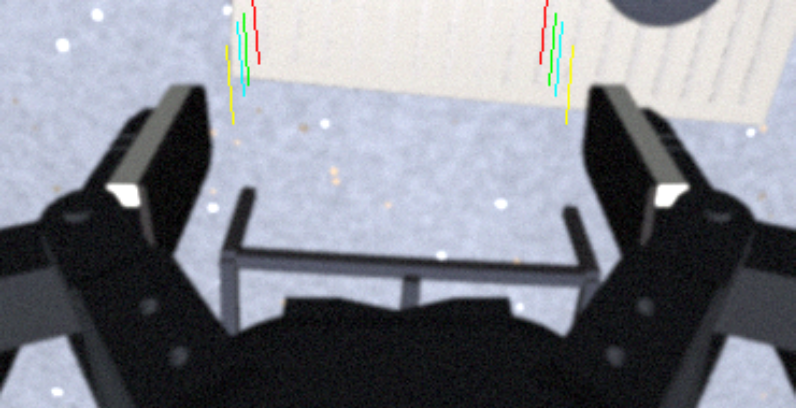

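Run:
```python
from h import *
s=bot.read_state()
snap('side','s2');snap('scene','c2')
for n,t in (('side','s2'),('scene','c2')):
    r=rot(s); L=[]
    g=cv2.imread(f'pics/{t}.png'); q0=proj(n,[s['position']])[0]
    x0,y0=int(q0[0])-50,int(q0[1])-45
    k=4; g=np.clip(cv2.resize(g[y0:y0+80,x0:x0+100],None,fx=k,fy=k,interpolation=cv2.INTER_CUBIC).astype(float)*1.7,0,255).astype(np.uint8)
    for z,col in ((8,(0,0,255)),(-5,(0,255,0)),(-40,(0,255,255))):
      for sx in(-1,1):
        P=r.apply([[sx*42.5,y,z] for y in (-11,11)])+s['position']
        p=(proj(n,P)-[x0,y0]+.5)*k
        cv2.line(g,*[tuple(int(v) for v in q) for q in p],col,1)
    L.append(g); cv2.imwrite(f'pics/tip_{n}.png',g)
a=cv2.imread('pics/tip_side.png');b=cv2.imread('pics/tip_scene.png');cv2.imwrite('pics/tip.png',np.hstack([a,b]))
```

```text
(no output)
```

View pics/tip.png

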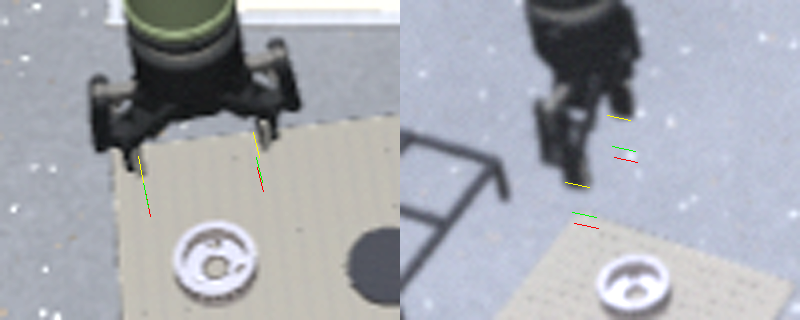

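All three cameras put the open fingertips about 40 mm behind the TCP, where the text implies −5 mm. I'll go down in stages and check as I go.

```bash
python3 - <<'E'
from h import *
s=bot.read_state(); print(s['t'],move(s,[403.5,-321.6,110],0.1))
E
python3 -m jog '[{"slide":[-0.003,-0.02,0.1],"turn":[0,0,0],"jaw":-0.55},{"slide":[-0.003,-0.02,0.1],"turn":[0,0,0],"jaw":-0.55},{"slide":[-0.003,-0.02,0.1],"turn":[0,0,0],"jaw":-0.55},{"slide":[-0.003,-0.02,0.1],"turn":[0,0,0],"jaw":-0.55},{"slide":[-0.003,-0.02,0.1],"turn":[0,0,0],"jaw":-0.55},{"slide":[-0.003,-0.02,0.1],"turn":[0,0,0],"jaw":-0.55}]'
python3 - <<'E'
from h import *
s,f=snap('wrist','w3'); print(s['position'],s['finger_gap'])
g=np.clip(f[170:420,90:460,::-1].astype(float)*2,0,255).astype(np.uint8)
cv2.imwrite('pics/w3b.png',cv2.resize(g,None,fx=2.15,fy=2.15))
E
```

```text
2.9333 (array([-0.0055, -0.0176,  0.1037]), array([-0.0004, -0.0001,  0.0016]))
t: 3.43
position: [405.2, -323.7, 113.3]
tcp_rot: [3.139, -0.002, 0.101]
ft_force: [0.5, 0.8, -0.1]
finger_gap: 65.9
[ 405.20870505 -323.67486859  113.28313408] 65.88174243995978
```

View pics/w3b.png

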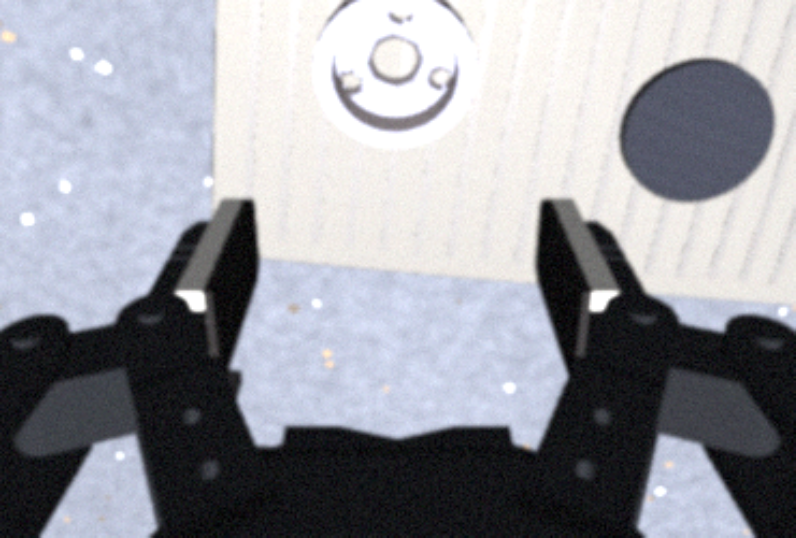

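Run:
```python
from h import *
s=st('w3'); print(topl('wrist',(274.4,201.6),29,s)); 
s=bot.read_state(); print(s['position'],move(s,[403.8,-321.8,20],0.1))
```

```text
[ 404.39470162 -320.51716221   29.        ]
[ 405.02730789 -323.64528336  113.10295   ] (array([-0.003 , -0.0055,  0.2327]), array([ 0.0017, -0.0012,  0.0002]))
```

```bash
python3 -m jog '[{"slide":[-0.003,-0.006,0.1],"turn":[0,0,0],"jaw":-1},{"slide":[-0.003,-0.006,0.2],"turn":[0,0,0],"jaw":-1},{"slide":[-0.003,-0.006,0.25],"turn":[0,0,0],"jaw":-1},{"slide":[-0.003,-0.006,0.28],"turn":[0,0,0],"jaw":-1},{"slide":[-0.003,-0.006,0.28],"turn":[0,0,0],"jaw":-1},{"slide":[-0.003,-0.006,0.28],"turn":[0,0,0],"jaw":-1}]'
python3 - <<'E'
from h import *
s,f=snap('wrist','w4'); print(s['position'],s['finger_gap'],s['ft_force'])
g=np.clip(f[100:420,90:460,::-1].astype(float)*2,0,255).astype(np.uint8)
cv2.imwrite('pics/w4b.png',cv2.resize(g,None,fx=1.85,fy=1.85))
E
```

```text
t: 3.98
position: [403.1, -321.1, 0.0]
tcp_rot: [3.141, -0.001, 0.1]
ft_force: [0.5, -0.3, 0.5]
finger_gap: 85.2
[ 4.03058146e+02 -3.21082777e+02  2.50672488e-02] 85.20685204738038 [ 0.51739207 -0.25732399  0.46508833]
```

View pics/w4b.png

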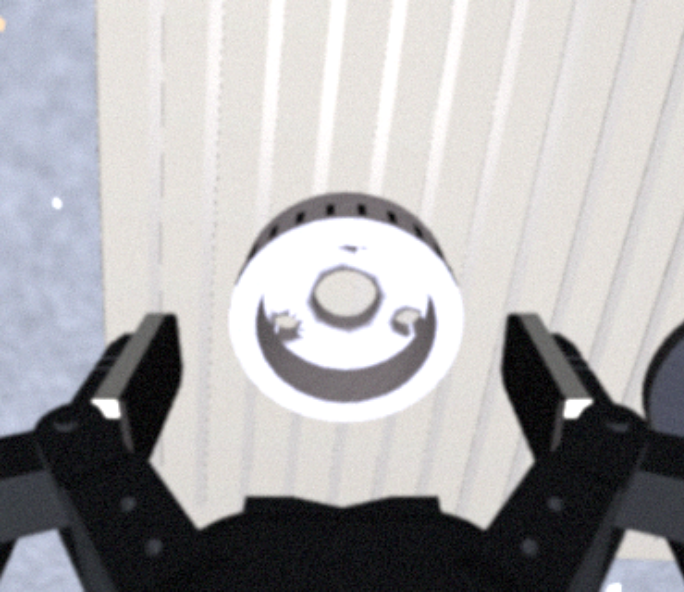

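The crown sits between the open pads: rim centre is at crop (347,320) and the pads at 180 and 505. The fingertips are clearly above the rim with no contact at TCP z=0, so the 40 mm offset is real.

```bash
python3 - <<'E'
from h import *
s=st('w4'); print(topl('wrist',(347.5/1.85+90-.3,320/1.85+100-.3),29,s))
s=bot.read_state(); print(s['position'],move(s,[404,-321,-22],0.1))
E
python3 -m jog '[{"slide":[0.002,0,0.02],"turn":[0,0,0],"jaw":-1},{"slide":[0.002,0,0.04],"turn":[0,0,0],"jaw":-1},{"slide":[0.002,0,0.055],"turn":[0,0,0],"jaw":-1},{"slide":[0.002,0,0.055],"turn":[0,0,0],"jaw":-1}]'
python3 - <<'E'
from h import *
s,f=snap('wrist','w5'); print(s['position'],s['finger_gap'],s['ft_force'])
g=np.clip(f[100:420,90:460,::-1].astype(float)*2,0,255).astype(np.uint8)
cv2.imwrite('pics/w5b.png',cv2.resize(g,None,fx=1.85,fy=1.85))
E
```

```text
[ 403.9818688  -320.08215577   29.        ]
[ 403.80284167 -321.86968935    1.00470658] (array([ 0.0006, -0.0023,  0.0575]), array([ 0.0017, -0.0012, -0.    ]))
t: 4.37
position: [402.5, -319.4, -23.7]
tcp_rot: [-3.14, 0.001, 0.1]
ft_force: [-0.2, 0.4, -0.1]
finger_gap: 85.5
[ 402.54624179 -319.40655749  -23.73164218] 85.47591737018946 [-0.2274585   0.35427953 -0.05685153]
```

View pics/w5b.png

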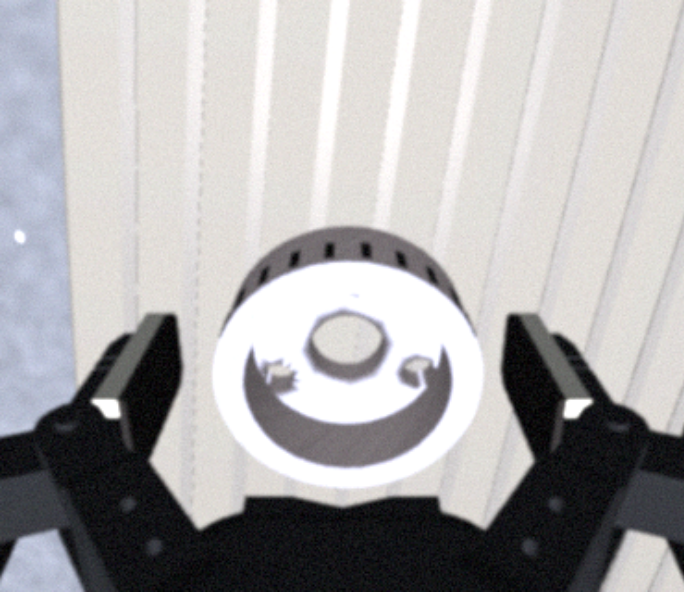

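```bash
python3 -m jog '[{"slide":[0,0,0],"turn":[0,0,0],"jaw":-0.4},{"slide":[0,0,0],"turn":[0,0,0],"jaw":-0.4},{"slide":[0,0,0],"turn":[0,0,0],"jaw":-0.4},{"slide":[0,0,0],"turn":[0,0,0],"jaw":-0.4},{"slide":[0,0,0],"turn":[0,0,0],"jaw":-0.2},{"slide":[0,0,0],"turn":[0,0,0],"jaw":-0.2},{"slide":[0,0,0],"turn":[0,0,0],"jaw":-0.2}]' 40
python3 - <<'E'
from h import *
s,f=snap('wrist','w6'); print(s['position'],s['finger_gap'],s['ft_force'])
g=np.clip(f[100:420,90:460,::-1].astype(float)*1.5,0,255).astype(np.uint8)
cv2.imwrite('pics/w6b.png',cv2.resize(g,None,fx=1.85,fy=1.85))
E
```

```text
t: 5.0
position: [403.8, -320.7, -22.0]
tcp_rot: [3.141, -0.001, 0.1]
ft_force: [0.3, 0.7, 4.6]
finger_gap: 64.8
[ 403.77282875 -320.72065813  -22.03582634] 64.83512544765026 [0.34753921 0.68228509 4.60770805]
```

View pics/w6b.png

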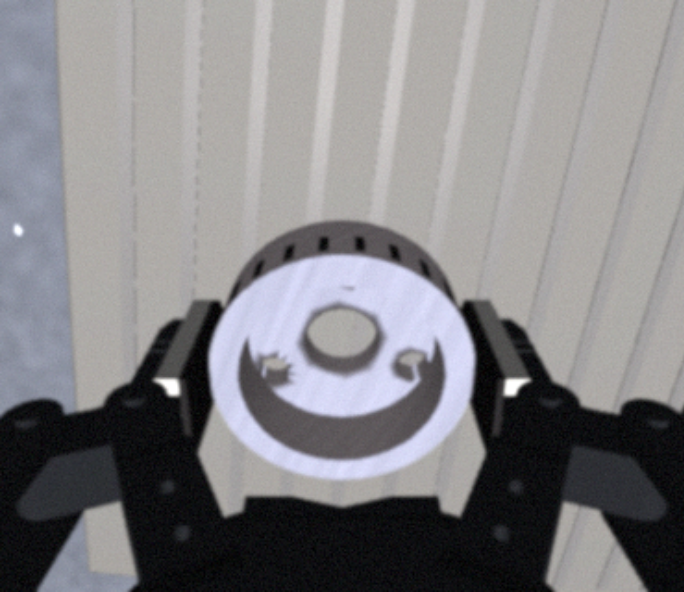

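Run:
```python
from h import *
from scipy.optimize import least_squares
import h
t=np.linspace(0,2*np.pi,240)
K=dict(position=np.zeros(3),tcp_rot=np.zeros(3)) # tool frame as world
m=np.array([209,476,253,479.])/1.85+np.array([90,90,100,100])-.3
def f(v):
    p=proj('wrist',np.c_[v[0]+33*np.cos(t),v[1]+33*np.sin(t),0*t+v[2]],K)
    return np.array([p[:,0].min(),p[:,0].max(),p[:,1].min(),p[:,1].max()])-m
r=least_squares(f,[0,0,-51]); print('rim centre in tool',r.x.round(2),r.fun.round(2))
s=bot.read_state(); print(s['position'])
# bore px crop (342,332) floor top
P=topl('wrist',(342/1.85+90-.3,332/1.85+100-.3),-51+17,K); print('bore in tool',P)
```

```text
rim centre in tool [ -0.39   1.8  -50.8 ] [-0.15  0.15  0.16 -0.19]
[ 403.77341855 -320.69767574  -22.04659357]
bore in tool [ -0.51071541  -0.12620234 -34.        ]
```

```bash
python3 -m jog '[{"slide":[0,0,-0.03],"turn":[0,0,0],"jaw":-0.2},{"slide":[0,0,-0.08],"turn":[0,0,0],"jaw":-0.2},{"slide":[0,0,-0.15],"turn":[0,0,0],"jaw":-0.2},{"slide":[0,0,-0.22],"turn":[0,0,0],"jaw":-0.2},{"slide":[0.03,-0.07,-0.23],"turn":[0,0,0],"jaw":-0.2},{"slide":[0.06,-0.15,-0.23],"turn":[0,0,0],"jaw":-0.2}]'
python3 - <<'E'
from h import *
s=bot.read_state(); print(s['ft_force'],s['position'],move(s,[518.2,51.1,60],0.407),move(s,[518.2,51.1,32],0.407))
snap('side','s7'); crop('s7',200,200,340,320,5)
E
```

```text
t: 5.55
position: [423.3, -261.0, 72.9]
tcp_rot: [3.136, -0.005, 0.096]
ft_force: [1.6, 0.0, -2.4]
finger_gap: 64.7
[ 1.62179175  0.04705501 -2.3564251 ] [ 423.26731097 -261.01177018   72.89836187] (array([ 0.311 , -0.7541,  0.0295]), array([ 0.0041, -0.0026, -0.1979])) (array([ 0.3107, -0.7545,  0.0995]), array([ 0.0041, -0.0026, -0.1979]))
```

View pics/s7_c200_200.png

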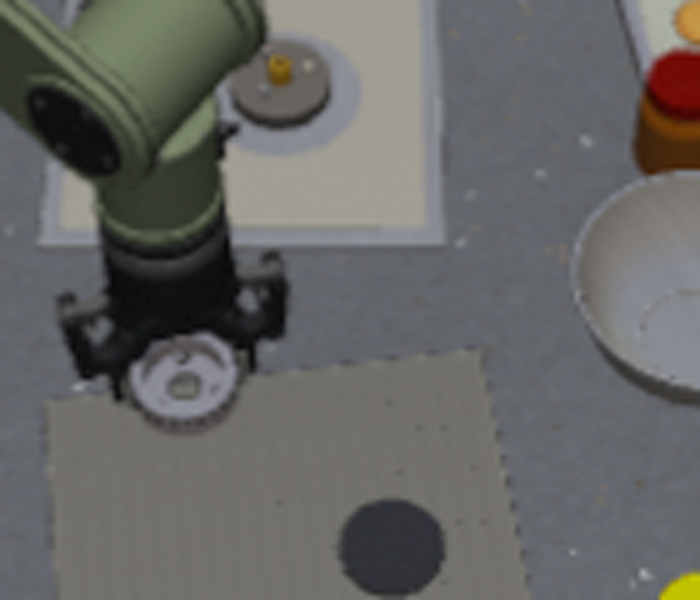

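The crown is held level (crop (185,385)), and the force reading shows about 2.4 N of weight. Now I carry it to the burner while turning.

```bash
python3 -m jog '[{"slide":[0.04,-0.1,0],"turn":[0,0,-0.05],"jaw":-0.2},{"slide":[0.08,-0.2,0],"turn":[0,0,-0.1],"jaw":-0.2},{"slide":[0.12,-0.3,0],"turn":[0,0,-0.15],"jaw":-0.2},{"slide":[0.16,-0.4,0],"turn":[0,0,-0.198],"jaw":-0.2},{"slide":[0.2,-0.5,0.01],"turn":[0,0,-0.198],"jaw":-0.2},{"slide":[0.24,-0.6,0.02],"turn":[0,0,-0.198],"jaw":-0.2},{"slide":[0.28,-0.68,0.03],"turn":[0,0,-0.198],"jaw":-0.2},{"slide":[0.3,-0.73,0.03],"turn":[0,0,-0.198],"jaw":-0.2},{"slide":[0.311,-0.755,0.03],"turn":[0,0,-0.198],"jaw":-0.2},{"slide":[0.311,-0.755,0.03],"turn":[0,0,-0.198],"jaw":-0.2},{"slide":[0.311,-0.755,0.03],"turn":[0,0,-0.198],"jaw":-0.2}]'
python3 - <<'E'
from h import *
s,f=snap('wrist','w8'); print(s['ft_force'],s['position'],s['tcp_rot'])
g=np.clip(f[100:420,90:460,::-1].astype(float)*1.5,0,255).astype(np.uint8)
cv2.imwrite('pics/w8b.png',cv2.resize(g,None,fx=1.85,fy=1.85))
snap('side','s8');snap('scene','c8');crop('s8',200,160,320,260,6);crop('c8',250,150,360,240,6)
E
```

```text
t: 6.52
position: [514.1, 54.5, 57.1]
tcp_rot: [3.141, 0.002, 0.412]
ft_force: [-0.1, -0.2, -1.6]
finger_gap: 64.8
[-0.13742169 -0.24357124 -1.6179261 ] [514.06054874  54.48159053  57.07132473] [3.14146540e+00 1.67863393e-03 4.12463859e-01]
```

View pics/w8b.png

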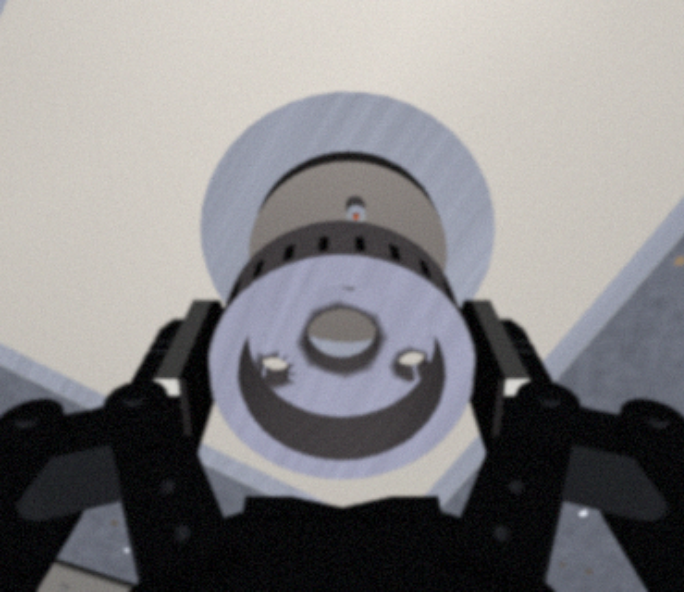

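View pics/s8_c200_160.png

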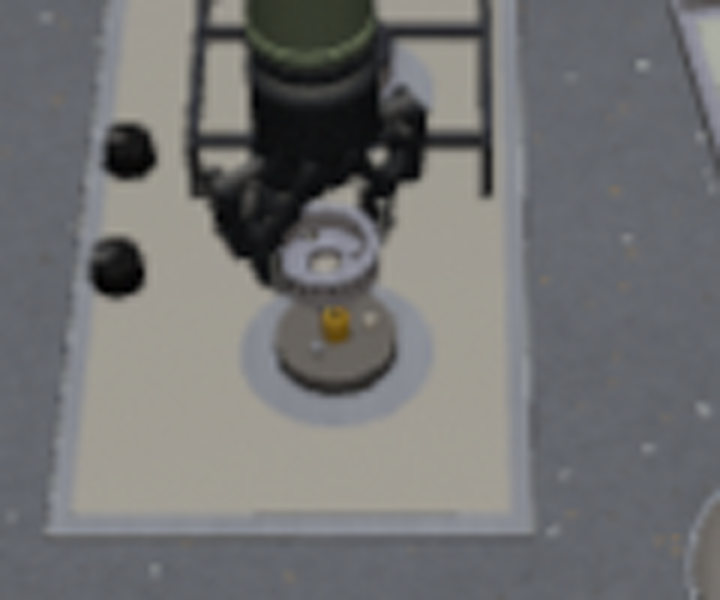

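View pics/c8_c250_150.png

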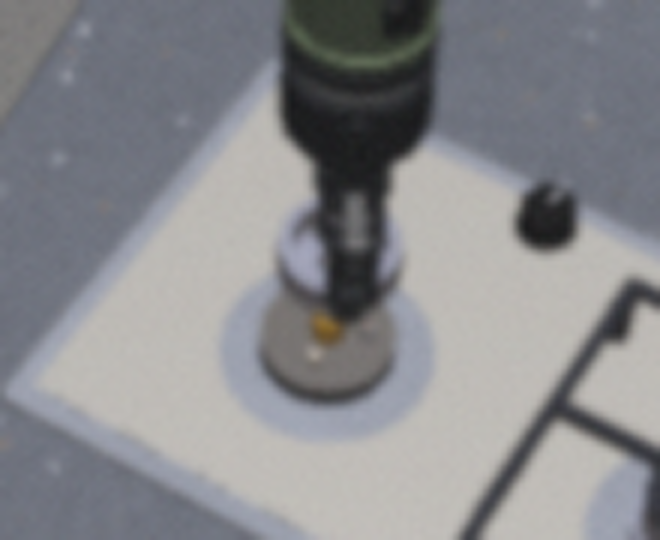

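Run:
```python
from h import *
from scipy.optimize import least_squares
t=np.linspace(0,2*np.pi,400)
K=dict(position=np.zeros(3),tcp_rot=np.zeros(3))
def ex(v,r):
    p=proj('wrist',np.c_[v[0]+r*np.cos(t),v[1]+r*np.sin(t),0*t+v[2]],K)
    return np.array([p[:,0].min(),p[:,0].max(),p[:,1].min()])
m=np.array([250,446,161.])/1.85+np.array([90,90,100])-.3
r=least_squares(lambda v:ex(v,38)-m,[0,0,30]); print('seat in tool',r.x.round(2))
for z in (28,31,34):
    r=least_squares(lambda v:ex([v[0],v[1],z],38)-m,[0,0]); print(z,r.x.round(2),r.fun.round(1))
    P=topl('wrist',(355/1.85+90-.3,216/1.85+100-.3),z-12,K); print('  probe tip',P.round(2), 'centre by nominal 105.5deg',)
    a=np.radians(105.5)-.41  # angle in tool x/y(up) 
    # tool frame: y flipped
    c=P[:2]-21.5*np.array([np.cos(a),-np.sin(a)]); print('  centre from probe',c.round(2))
for i in range(2):
    s=bot.read_state(); print(s['t'],s['position'])
```

```text
seat in tool [ 1.99  7.33 32.81]
28 [1.94 6.14] [-1.2  1.2  0.1]
  probe tip [  4.18 -15.46  16.  ] centre by nominal 105.5deg
  centre from probe [1.19 5.83]
31 [1.97 6.88] [-0.4  0.4  0.1]
  probe tip [  4.25 -14.34  19.  ] centre by nominal 105.5deg
  centre from probe [1.26 6.95]
34 [2.01 7.62] [ 0.3 -0.3 -0. ]
  probe tip [  4.32 -13.22  22.  ] centre by nominal 105.5deg
  centre from probe [1.34 8.07]
6.6667 [514.2734433   53.23872404  57.29737802]
6.6667 [514.2734433   53.23872404  57.29737802]
```

```bash
python3 -m jog '[{"slide":[0.005,0.0145,0.02],"turn":[0,0,0],"jaw":-0.2},{"slide":[0.005,0.0145,0.05],"turn":[0,0,0],"jaw":-0.2},{"slide":[0.005,0.0145,0.08],"turn":[0,0,0],"jaw":-0.2},{"slide":[0.005,0.0145,0.08],"turn":[0,0,0],"jaw":-0.2},{"slide":[0.005,0.0145,0.08],"turn":[0,0,0],"jaw":-0.2}]'
python3 - <<'E'
from h import *
s,f=snap('wrist','w9'); print(s['ft_force'],s['position'],s['tcp_rot'])
g=np.clip(f[170:400,150:400,::-1].astype(float)*1.5,0,255).astype(np.uint8)
cv2.imwrite('pics/w9b.png',cv2.resize(g,None,fx=2.6,fy=2.6,interpolation=cv2.INTER_CUBIC))
snap('side','s9');snap('scene','c9');crop('s9',210,180,300,240,6);crop('c9',260,160,350,230,6)
a=cv2.imread('pics/s9_c210_180.png');b=cv2.imread('pics/c9_c260_160.png');
cv2.imwrite('pics/sc9.png',cv2.resize(np.hstack([cv2.resize(a,(540,400)),cv2.resize(b,(540,400))]),(800,300)))
E
```

```text
t: 7.08
position: [516.9, 50.0, 23.4]
tcp_rot: [-3.139, 0.004, 0.41]
ft_force: [-0.2, 0.3, -1.1]
finger_gap: 64.8
[-0.1886263   0.28809315 -1.13046542] [516.94869545  50.01781379  23.38013051] [-3.13945558  0.00403981  0.41044429]
```

View pics/w9b.png

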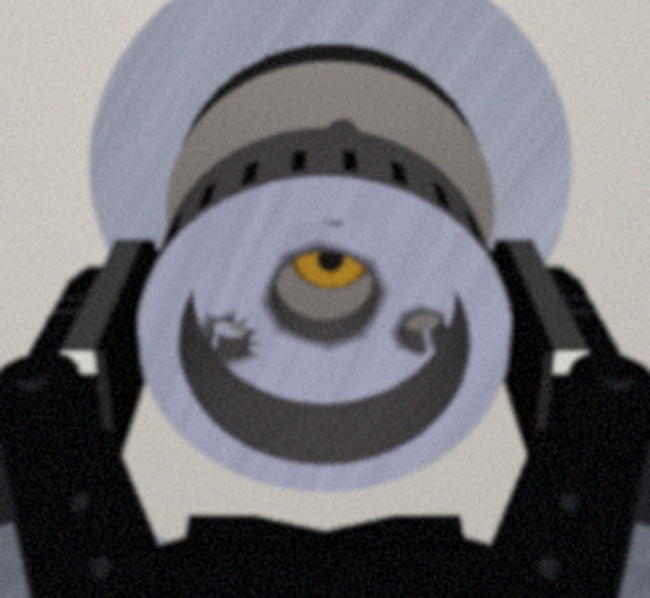

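View pics/sc9.png

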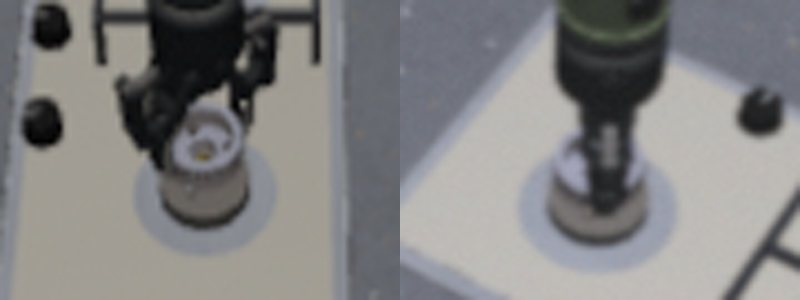

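Run:
```python
from h import *
from scipy.optimize import least_squares
t=np.linspace(0,2*np.pi,400)
K=dict(position=np.zeros(3),tcp_rot=np.zeros(3))
c=lambda x,y:((x+.5)/2.6-.5+150,(y+.5)/2.6-.5+170)
for z in (-22,-20):print('inj',topl('wrist',c(330,261),z,K).round(2))
print('bore bottom far edge',topl('wrist',c(327,320),-26.8,K).round(2),'minus10')
print('bore top far edge',topl('wrist',c(327,345),-33.8,K).round(2),'near',topl('wrist',c(327,247),-33.8,K).round(2),'L',topl('wrist',c(267,290),-33.8,K).round(2),'R',topl('wrist',c(384,290),-33.8,K).round(2))
def ex(v,r):
    p=proj('wrist',np.c_[v[0]+r*np.cos(t),v[1]+r*np.sin(t),0*t+v[2]],K)
    return np.array([p[:,0].min(),p[:,0].max(),p[:,1].min(),p[:,1].max()])
m=np.array([*c(138,176),*c(513,491)])[[0,2,1,3]]
r=least_squares(lambda v:ex(v,33)-m,[0,0,-51]);print('rim',r.x.round(2),r.fun.round(2))
m=np.array([*c(167,61),*c(494,0)])[[0,2,1]]
r=least_squares(lambda v:ex(v,38)[:3]-m,[0,0,0]);print('seat',r.x.round(2),r.fun.round(2))
```

```text
inj [  0.78   1.48 -22.  ]
inj [  0.79   2.65 -20.  ]
bore bottom far edge [  0.15  12.7  -26.8 ] minus10
bore top far edge [  0.13  13.82 -33.8 ] near [  0.11  -8.47 -33.8 ] L [-11.6    1.05 -33.8 ] R [ 11.25   1.05 -33.8 ]
rim [ -0.2    2.13 -50.42] [ 0.07 -0.07 -0.07  0.09]
seat [ 1.02  1.72 -2.19] [-0.  0. -0.]
```

Through the bore, the injector top (crop (330,261)) is 0.9 mm off in tool x and about 0.4 mm off in y. I correct that and lower gently onto the injector.

```bash
python3 -m jog '[{"slide":[0.0025,-0.001,0],"turn":[0,0,0],"jaw":-0.2},{"slide":[0.0025,-0.001,0.006],"turn":[0,0,0],"jaw":-0.2},{"slide":[0.0025,-0.001,0.012],"turn":[0,0,0],"jaw":-0.2},{"slide":[0.0025,-0.001,0.018],"turn":[0,0,0],"jaw":-0.2},{"slide":[0.0025,-0.001,0.024],"turn":[0,0,0],"jaw":-0.2},{"slide":[0.0025,-0.001,0.024],"turn":[0,0,0],"jaw":-0.2}]'
python3 - <<'E'
from h import *
s,f=snap('wrist','w10'); print(s['ft_force'],s['ft_torque'],s['position'],s['tcp_rot'])
g=np.clip(f[170:400,150:400,::-1].astype(float)*1.5,0,255).astype(np.uint8)
cv2.imwrite('pics/w10b.png',cv2.resize(g,None,fx=2.6,fy=2.6,interpolation=cv2.INTER_CUBIC))
E
```

```text
t: 7.73
position: [519.1, 51.1, 15.1]
tcp_rot: [-3.141, 0.001, 0.411]
ft_force: [-0.2, 0.9, -2.2]
finger_gap: 64.7
[-0.24428028  0.8734847  -2.22743289] [ 0.06225624 -0.00805249 -0.06026024] [519.07103411  51.06872008  15.10529036] [-3.14098094e+00  1.19383002e-03  4.11145489e-01]
```

View pics/w10b.png

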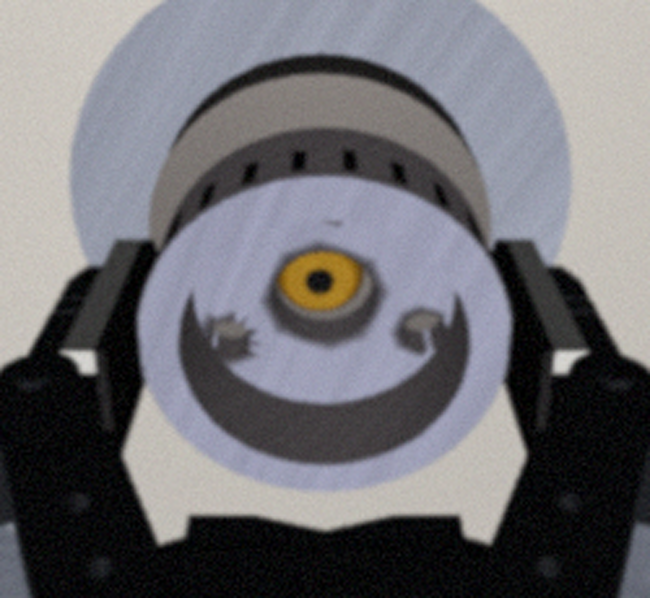

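Run:
```python
from h import *
K=dict(position=np.zeros(3),tcp_rot=np.zeros(3))
c=lambda x,y:((x+.5)/2.6-.5+150,(y+.5)/2.6-.5+170)
for z in (-30,-28):print('inj',topl('wrist',c(320,281),z,K).round(2))
print(topl('wrist',c(149,220),11,K),topl('wrist',c(491,220),11,K))
```

```text
inj [ -1.27   1.36 -30.  ]
inj [ -1.28   2.6  -28.  ]
[-44.54758655   9.11248994  11.        ] [41.51061275  9.11238163 11.        ]
```

```bash
python3 -m jog '[{"slide":[-0.0025,-0.0015,0],"turn":[0,0,0],"jaw":-0.2},{"slide":[-0.0025,-0.0015,0.002],"turn":[0,0,0],"jaw":-0.2},{"slide":[-0.0025,-0.0015,0.005],"turn":[0,0,0],"jaw":-0.2},{"slide":[-0.0025,-0.0015,0.007],"turn":[0,0,0],"jaw":-0.2},{"slide":[-0.0025,-0.0015,0.007],"turn":[0,0,0],"jaw":-0.2}]'
python3 - <<'E'
from h import *
s,f=snap('wrist','w11'); print(s['ft_force'],s['ft_torque'],s['position'],s['tcp_rot'])
g=np.clip(f[170:400,150:400,::-1].astype(float)*1.5,0,255).astype(np.uint8)
cv2.imwrite('pics/w11b.png',cv2.resize(g,None,fx=2.6,fy=2.6,interpolation=cv2.INTER_CUBIC))
E
```

```text
t: 8.2
position: [518.4, 51.1, 12.8]
tcp_rot: [-3.141, 0.0, 0.411]
ft_force: [-0.3, 0.3, -1.1]
finger_gap: 64.8
[-0.3241817   0.29086234 -1.07600985] [-0.02036809 -0.02488832  0.03374772] [518.40027001  51.14224351  12.82249544] [-3.14145395e+00  2.89842707e-04  4.11032922e-01]
```

View pics/w11b.png

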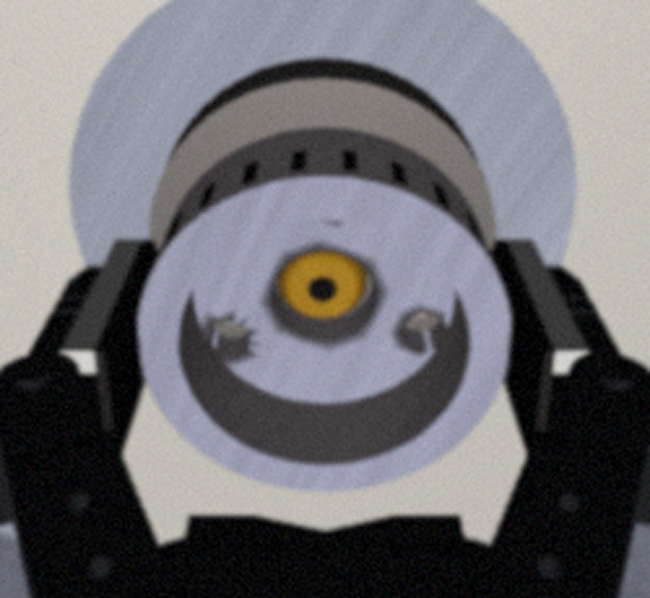

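```bash
python3 -m jog '[{"slide":[-0.0015,0,0.002],"turn":[0,0,0],"jaw":-0.2},{"slide":[-0.0015,0,0.004],"turn":[0,0,0],"jaw":-0.2},{"slide":[-0.0015,0,0.006],"turn":[0,0,0],"jaw":-0.2},{"slide":[-0.0015,0,0.006],"turn":[0,0,0],"jaw":-0.2}]'
python3 - <<'E'
from h import *
s,f=snap('wrist','w12'); print(s['ft_force'],s['ft_torque'],s['position'],s['tcp_rot'])
g=np.clip(f[170:400,150:400,::-1].astype(float)*1.5,0,255).astype(np.uint8)
cv2.imwrite('pics/w12b.png',cv2.resize(g,None,fx=2.6,fy=2.6,interpolation=cv2.INTER_CUBIC))
E
```

```text
t: 8.58
position: [517.8, 50.9, 10.4]
tcp_rot: [-3.141, 0.0, 0.411]
ft_force: [0.3, 0.5, -1.8]
finger_gap: 65.1
[ 0.25585422  0.5181083  -1.8261592 ] [ 0.00217304  0.01689496 -0.04005167] [517.80863267  50.92805784  10.38636203] [-3.14139839e+00  3.61008413e-04  4.11119349e-01]
```

View pics/w12b.png

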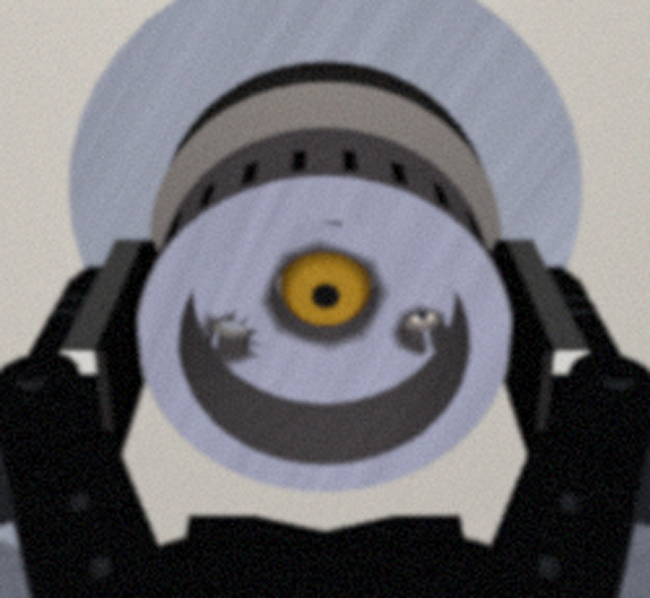

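The white igniter tip now shows in its hole (crop (423,320)), and there is no added force. I continue down.

```bash
python3 -m jog '[{"slide":[0,0,0.002],"turn":[0,0,0],"jaw":-0.2},{"slide":[0,0,0.004],"turn":[0,0,0],"jaw":-0.2},{"slide":[0,0,0.006],"turn":[0,0,0],"jaw":-0.2},{"slide":[0,0,0.008],"turn":[0,0,0],"jaw":-0.2},{"slide":[0,0,0.008],"turn":[0,0,0],"jaw":-0.2}]'
python3 - <<'E'
from h import *
s,f=snap('wrist','w13'); print(s['ft_force'],s['ft_torque'],s['position'],s['tcp_rot'])
g=np.clip(f[170:400,150:400,::-1].astype(float)*1.5,0,255).astype(np.uint8)
cv2.imwrite('pics/w13b.png',cv2.resize(g,None,fx=2.6,fy=2.6,interpolation=cv2.INTER_CUBIC))
E
```

```text
t: 9.05
position: [517.8, 50.9, 7.2]
tcp_rot: [-3.141, 0.0, 0.411]
ft_force: [-0.0, 0.3, -1.3]
finger_gap: 65.0
[-0.0424567   0.27607124 -1.26203306] [-0.0193776  -0.01287753  0.00518158] [517.81711598  50.91928573   7.18420144] [-3.14141263e+00  3.75893995e-04  4.11126215e-01]
```

View pics/w13b.png

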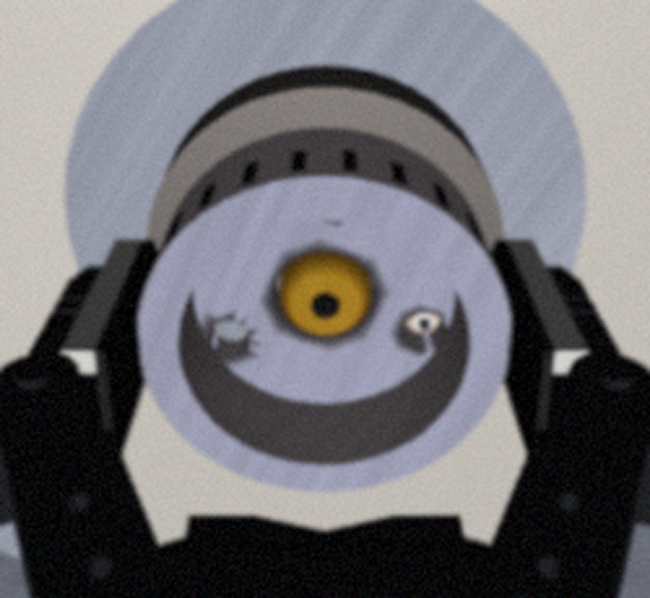

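```bash
python3 -m jog '[{"slide":[0,0,0.004],"turn":[0,0,0],"jaw":-0.2},{"slide":[0,0,0.008],"turn":[0,0,0],"jaw":-0.2},{"slide":[0,0,0.012],"turn":[0,0,0],"jaw":-0.2},{"slide":[0,0,0.014],"turn":[0,0,0],"jaw":-0.2},{"slide":[0,0,0.014],"turn":[0,0,0],"jaw":-0.2}]'; python3 -m jog '[{"slide":[0,0,0.002],"turn":[0,0,0],"jaw":-0.2},{"slide":[0,0,0.004],"turn":[0,0,0],"jaw":-0.2},{"slide":[0,0,0.004],"turn":[0,0,0],"jaw":-0.2}]'
```

```text
t: 9.52
position: [517.7, 50.9, 1.5]
tcp_rot: [-3.141, 0.001, 0.411]
ft_force: [0.4, 0.1, -1.3]
finger_gap: 64.7
t: 9.77
position: [517.9, 50.9, 0.1]
tcp_rot: [-3.142, 0.0, 0.411]
ft_force: [0.4, -0.5, -2.3]
finger_gap: 64.9
```

```bash
python3 -m jog '[{"slide":[0,0,0.001],"turn":[0,0,0],"jaw":-0.2},{"slide":[0,0,0.002],"turn":[0,0,0],"jaw":-0.2},{"slide":[0,0,0.002],"turn":[0,0,0],"jaw":-0.2}]';python3 -m jog '[{"slide":[0,0,0.001],"turn":[0,0,0],"jaw":-0.2},{"slide":[0,0,0.002],"turn":[0,0,0],"jaw":-0.2},{"slide":[0,0,0.002],"turn":[0,0,0],"jaw":-0.2}]'
```

```text
t: 10.02
position: [518.0, 50.9, -0.6]
tcp_rot: [3.142, 0.0, 0.411]
ft_force: [-0.2, 0.3, -2.1]
finger_gap: 64.9
t: 10.27
position: [518.1, 50.9, -1.0]
tcp_rot: [3.142, -0.0, 0.411]
ft_force: [-1.6, -0.7, 1.5]
finger_gap: 65.0
```

```bash
python3 -m jog '[{"slide":[0,0,0.001],"turn":[0,0,0],"jaw":-0.2},{"slide":[0,0,0.001],"turn":[0,0,0],"jaw":-0.2}]'
python3 - <<'E'
from h import *
s,f=snap('wrist','w14'); print(s['ft_force'],s['ft_torque'],s['position'],s['tcp_rot'])
g=np.clip(f[170:400,150:400,::-1].astype(float)*1.5,0,255).astype(np.uint8)
cv2.imwrite('pics/w14b.png',cv2.resize(g,None,fx=2.6,fy=2.6,interpolation=cv2.INTER_CUBIC))
E
```

```text
t: 10.43
position: [518.1, 50.9, -1.1]
tcp_rot: [3.142, 0.0, 0.411]
ft_force: [-3.4, 0.2, 6.4]
finger_gap: 64.9
[-3.39544342  0.20795131  6.40107507] [-0.04477306  0.44473986 -0.00523735] [518.12773089  50.90347254  -1.05995311] [3.14154091e+00 5.29724750e-05 4.11118432e-01]
```

View pics/w14b.png

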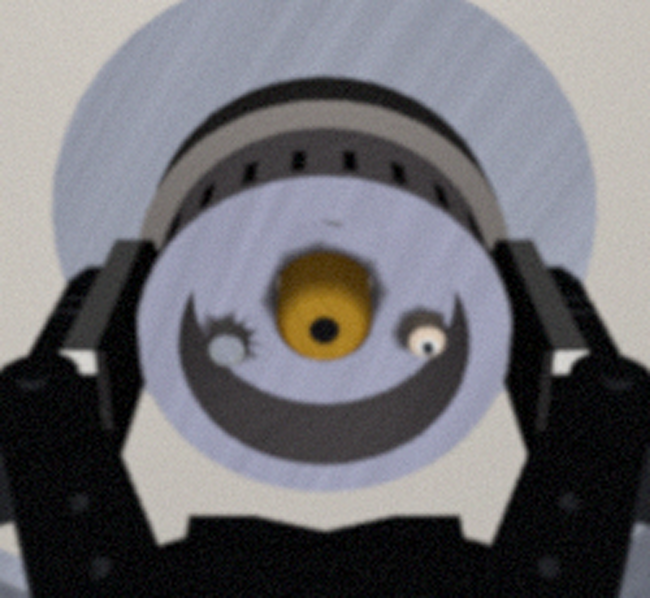

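The crown is in: stiff contact at TCP z −1.05 (I predicted −0.8), and the studs and injector stand up through the floor. I release it and withdraw.

```bash
python3 -m jog '[{"slide":[0,0,0],"turn":[0,0,0],"jaw":-0.7},{"slide":[0,0,0],"turn":[0,0,0],"jaw":-1},{"slide":[0,0,0],"turn":[0,0,0],"jaw":-1},{"slide":[0,0,0],"turn":[0,0,0],"jaw":-1},{"slide":[0,0,-0.02],"turn":[0,0,0],"jaw":-1},{"slide":[0,0,-0.06],"turn":[0,0,0],"jaw":-1},{"slide":[0,0,-0.15],"turn":[0,0,0],"jaw":-1},{"slide":[0,0,-0.25],"turn":[0,0,0],"jaw":-1},{"slide":[0,0,-0.35],"turn":[0,0,0],"jaw":-1},{"slide":[0,0,-0.35],"turn":[0,0,0],"jaw":-1},{"slide":[0,0,-0.35],"turn":[0,0,0],"jaw":-1}]'
python3 - <<'E'
from h import *
s,f=snap('wrist','w15'); print(s['position'],s['tcp_rot'],s['ft_force']); crop('w15',180,120,380,270,4)
snap('side','s15'); crop('s15',200,150,310,240,6)
E
```

```text
t: 11.4
position: [521.2, 50.7, 142.5]
tcp_rot: [3.137, -0.008, 0.411]
ft_force: [-1.0, 0.1, 0.4]
finger_gap: 85.3
[521.15359201  50.7343592  142.48458101] [ 3.13749458 -0.00784476  0.41121634] [-0.95276576  0.08242384  0.41404503]
```

View pics/w15_c180_120.png

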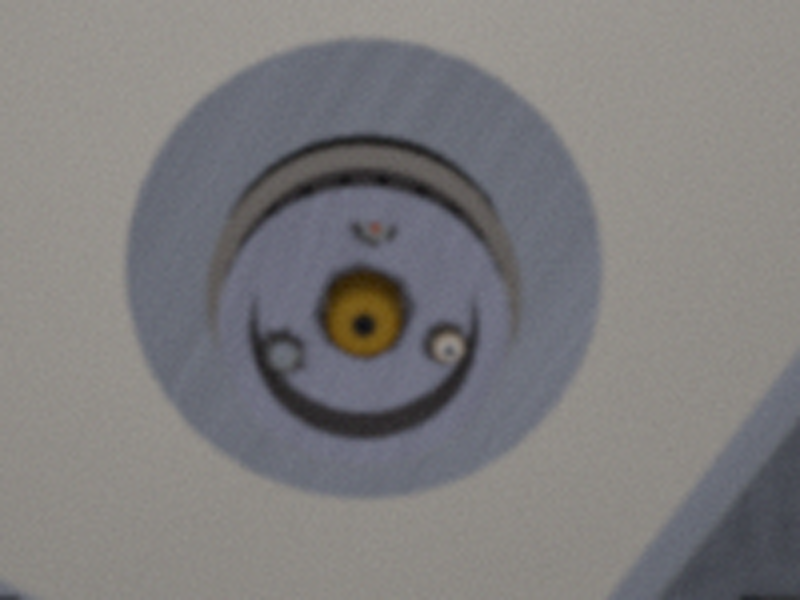

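View pics/s15_c200_150.png

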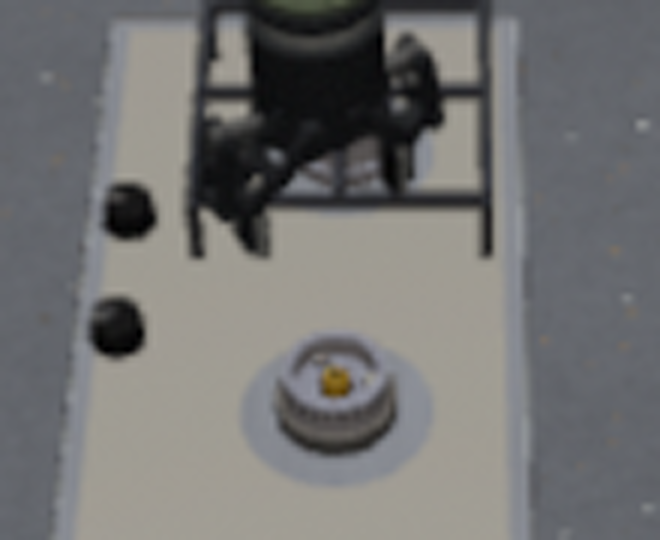

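The crown is fully home. All three studs show in their holes at crop (447,347), (375,230) and (283,352), and the side view shows it level. Next, the cap.

```bash
python3 -m jog '[{"slide":[-0.03,0.09,0],"turn":[0,0,0],"jaw":-1},{"slide":[-0.07,0.19,0],"turn":[0,0,0],"jaw":-1},{"slide":[-0.11,0.29,0],"turn":[0,0,0],"jaw":-1},{"slide":[-0.15,0.39,0],"turn":[0,0,0],"jaw":-1},{"slide":[-0.19,0.49,0],"turn":[0,0,0],"jaw":-1},{"slide":[-0.23,0.59,0.02],"turn":[0,0,0],"jaw":-1},{"slide":[-0.26,0.69,0.04],"turn":[0,0,0],"jaw":-1},{"slide":[-0.3,0.79,0.06],"turn":[0,0,0],"jaw":-1},{"slide":[-0.34,0.89,0.08],"turn":[0,0,0],"jaw":-1},{"slide":[-0.35,0.91,0.08],"turn":[0,0,0],"jaw":-1},{"slide":[-0.35,0.91,0.08],"turn":[0,0,0],"jaw":-1}]'
python3 - <<'E'
from h import *
s,f=snap('wrist','w16'); print(s['position'],s['tcp_rot'],s['ft_force'])
g=np.clip(f[100:420,90:460,::-1].astype(float)*2,0,255).astype(np.uint8)
cv2.imwrite('pics/w16b.png',cv2.resize(g,None,fx=1.85,fy=1.85))
E
```

```text
t: 12.42
position: [532.5, -342.7, 102.4]
tcp_rot: [-3.138, 0.003, 0.406]
ft_force: [0.4, 1.1, 0.7]
finger_gap: 85.1
[ 532.52637328 -342.73873625  102.36950556] [-3.13843507  0.00340805  0.40573595] [0.38068294 1.09529644 0.72943946]
```

View pics/w16b.png

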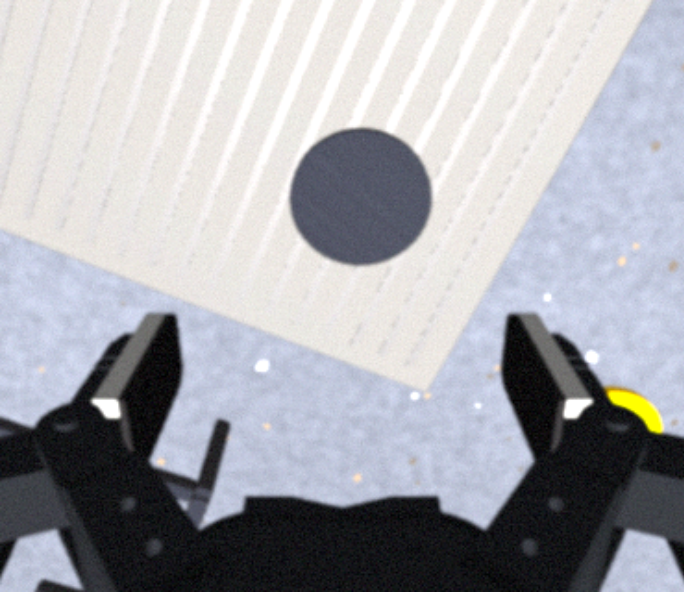

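```bash
cat >> h.py <<'E'
_t=np.linspace(0,2*np.pi,400)
K=dict(position=np.zeros(3),tcp_rot=np.zeros(3))
def circfit(l,r,t,b,rad,k,x0,y0,z0):
    from scipy.optimize import least_squares
    m=(np.array([l,r,t,b])+.5)/k-.5+np.array([x0,x0,y0,y0])
    def f(v):
        p=proj('wrist',np.c_[v[0]+rad*np.cos(_t),v[1]+rad*np.sin(_t),0*_t+v[2]],K)
        return np.array([p[:,0].min(),p[:,0].max(),p[:,1].min(),p[:,1].max()])-m
    q=least_squares(f,[0,0,z0]); return q.x.round(2),q.fun.round(2)
E
python3 - <<'E'
from h import *
print(circfit(290,432,127,266,34,1.85,90,100,90))
E
```

```text
(array([ 8.69,  2.01, 85.18]), array([-0.6 ,  0.6 ,  0.61, -0.66]))
```

```bash
python3 -m jog '[{"slide":[0.022,0,0.06],"turn":[0,0,0],"jaw":-1},{"slide":[0.022,0,0.13],"turn":[0,0,0],"jaw":-1},{"slide":[0.022,0,0.2],"turn":[0,0,0],"jaw":-1},{"slide":[0.022,0,0.26],"turn":[0,0,0],"jaw":-1},{"slide":[0.022,0,0.26],"turn":[0,0,0],"jaw":-1},{"slide":[0.022,0,0.26],"turn":[0,0,0],"jaw":-1}]'
python3 - <<'E'
from h import *
s,f=snap('wrist','w17'); print(s['position'],s['tcp_rot'],s['ft_force'])
g=np.clip(f[100:420,90:460,::-1].astype(float)*2,0,255).astype(np.uint8)
cv2.imwrite('pics/w17b.png',cv2.resize(g,None,fx=1.85,fy=1.85))
E
```

```text
t: 12.97
position: [541.2, -332.0, -0.5]
tcp_rot: [-3.135, 0.003, 0.412]
ft_force: [1.0, 0.6, 0.6]
finger_gap: 85.1
[ 5.41150291e+02 -3.32017907e+02 -5.10394090e-01] [-3.13522263e+00  2.94539210e-03  4.12432902e-01] [0.96076782 0.63930463 0.60257972]
```

View pics/w17b.png

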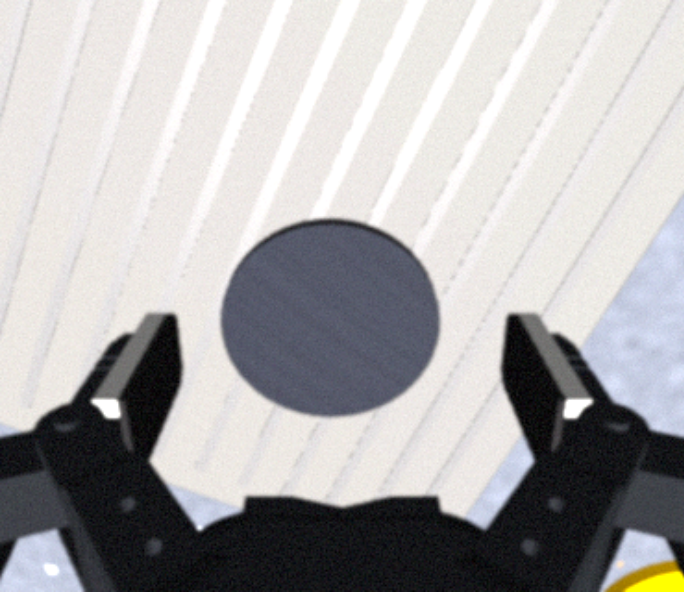

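Run:
```python
from h import *
print(circfit(221,439,223,416,34,1.85,90,100,-16))
s=bot.read_state(); print(s['position'],s['tcp_rot'])
```

```text
(array([ -4.02,   9.37, -15.06]), array([-0.36,  0.36,  0.39, -0.44]))
[ 542.92717015 -333.74471399    1.82178651] [-3.13976238e+00  6.91300868e-04  4.12159142e-01]
```

```bash
python3 -m jog '[{"slide":[-0.01,0.018,0.01],"turn":[0,0,0],"jaw":-1},{"slide":[-0.01,0.018,0.025],"turn":[0,0,0],"jaw":-1},{"slide":[-0.01,0.018,0.04],"turn":[0,0,0],"jaw":-1},{"slide":[-0.01,0.018,0.04],"turn":[0,0,0],"jaw":-1},{"slide":[-0.01,0.018,0.04],"turn":[0,0,0],"jaw":-1}]'
python3 - <<'E'
from h import *
s,f=snap('wrist','w18'); print(s['position'],s['tcp_rot'],s['ft_force'])
g=np.clip(f[100:420,90:460,::-1].astype(float)*2,0,255).astype(np.uint8)
cv2.imwrite('pics/w18b.png',cv2.resize(g,None,fx=1.85,fy=1.85))
E
```

```text
t: 13.43
position: [542.1, -343.2, -14.0]
tcp_rot: [-3.141, 0.0, 0.411]
ft_force: [0.3, -0.7, -0.4]
finger_gap: 85.3
[ 542.06443169 -343.23826511  -14.02596194] [-3.14085093e+00  2.65147158e-04  4.10821221e-01] [ 0.26426189 -0.72665188 -0.42749035]
```

View pics/w18b.png

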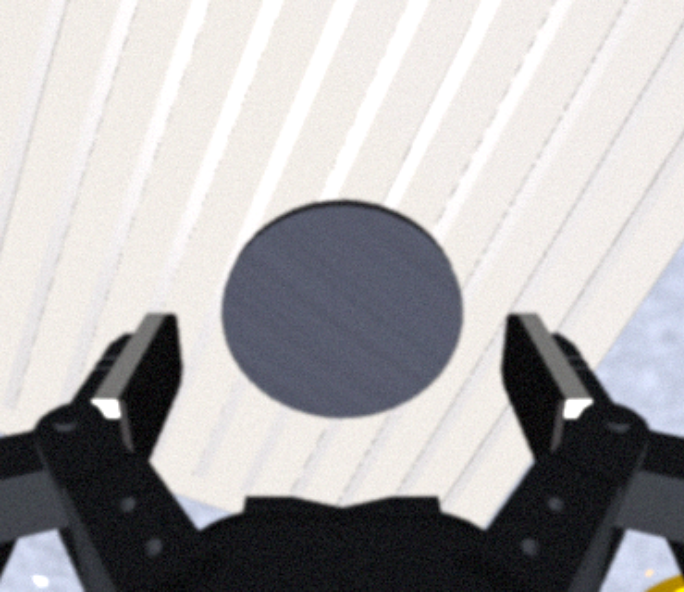

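```bash
python3 - <<'E'
from h import *
print(circfit(222,463,204,417,34,1.85,90,100,-30))
E
python3 -m jog '[{"slide":[0,0,0.01],"turn":[0,0,0],"jaw":-1},{"slide":[0,0,0.025],"turn":[0,0,0],"jaw":-1},{"slide":[0,0,0.034],"turn":[0,0,0],"jaw":-1},{"slide":[0,0,0.034],"turn":[0,0,0],"jaw":-1},{"slide":[0,0,0.034],"turn":[0,0,0],"jaw":-1}]'
python3 - <<'E'
from h import *
s,f=snap('wrist','w19'); print(s['position'],s['tcp_rot'],s['ft_force'])
g=np.clip(f[100:420,90:460,::-1].astype(float)*2,0,255).astype(np.uint8)
cv2.imwrite('pics/w19b.png',cv2.resize(g,None,fx=1.85,fy=1.85))
E
```

```text
(array([ -0.16,  -1.32, -28.57]), array([-0.18,  0.18,  0.19, -0.22]))
t: 13.9
position: [541.9, -343.0, -28.2]
tcp_rot: [-3.14, 0.001, 0.411]
ft_force: [-0.4, 0.5, 0.2]
finger_gap: 85.2
[ 541.91404446 -342.95312875  -28.15162624] [-3.14032875e+00  6.51377977e-04  4.11111678e-01] [-0.4159814   0.51340305  0.21410705]
```

View pics/w19b.png

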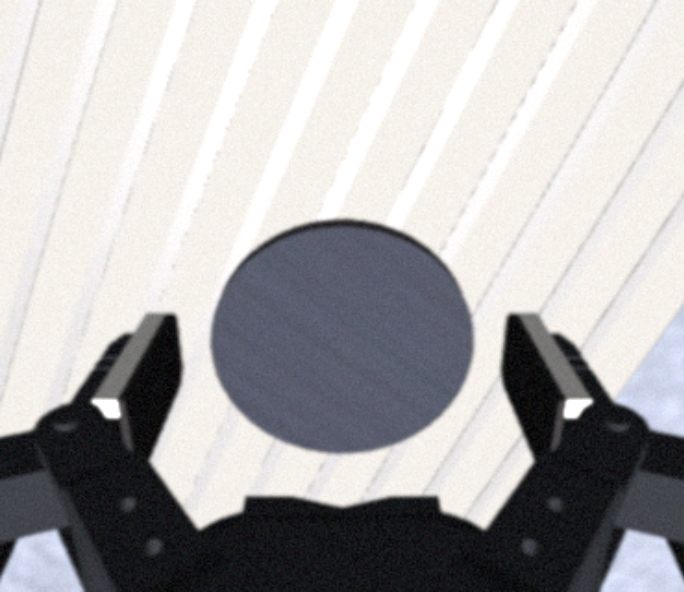

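```bash
python3 -m jog '[{"slide":[0,-0.005,0],"turn":[0,0,0],"jaw":-0.8},{"slide":[0,-0.005,0],"turn":[0,0,0],"jaw":-0.4},{"slide":[0,-0.005,0],"turn":[0,0,0],"jaw":-0.4},{"slide":[0,-0.005,0],"turn":[0,0,0],"jaw":-0.4},{"slide":[0,-0.005,0],"turn":[0,0,0],"jaw":-0.25},{"slide":[0,-0.005,0],"turn":[0,0,0],"jaw":-0.25},{"slide":[0,-0.005,0],"turn":[0,0,0],"jaw":-0.25}]' 40
python3 - <<'E'
from h import *
s,f=snap('wrist','w20'); print(s['position'],s['tcp_rot'],s['ft_force'])
g=np.clip(f[100:420,90:460,::-1].astype(float)*2,0,255).astype(np.uint8)
cv2.imwrite('pics/w20b.png',cv2.resize(g,None,fx=1.85,fy=1.85))
E
```

```text
t: 14.53
position: [541.9, -341.7, -26.7]
tcp_rot: [3.141, -0.0, 0.411]
ft_force: [-0.7, 1.2, 5.8]
finger_gap: 65.4
[ 541.91947205 -341.71260862  -26.72420127] [ 3.14104398e+00 -3.33918692e-04  4.11163513e-01] [-0.71349098  1.22579634  5.79543969]
```

View pics/w20b.png

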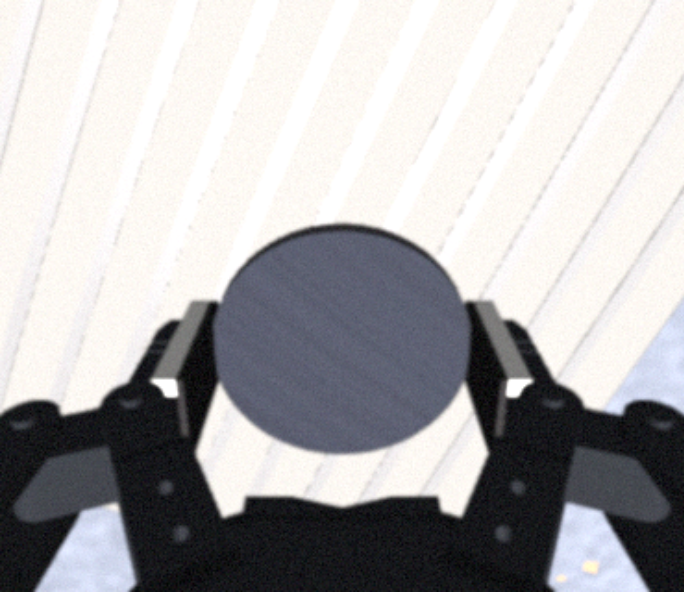

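```bash
python3 - <<'E'
from h import *
print(circfit(214,470,228,453,34,1.85,90,100,-42))
E
python3 -m jog '[{"slide":[0,0,-0.02],"turn":[0,0,0],"jaw":-0.25},{"slide":[0,0,-0.06],"turn":[0,0,0],"jaw":-0.25},{"slide":[0,0,-0.12],"turn":[0,0,0],"jaw":-0.25},{"slide":[0,0,-0.2],"turn":[0,0,0],"jaw":-0.25},{"slide":[0,0,-0.27],"turn":[0,0,0],"jaw":-0.25},{"slide":[0,0,-0.27],"turn":[0,0,0],"jaw":-0.25},{"slide":[0,0,-0.27],"turn":[0,0,0],"jaw":-0.25}]'
python3 - <<'E'
from h import *
s,f=snap('wrist','w21'); print(s['position'],s['tcp_rot'],s['ft_force'],s['finger_gap'])
g=np.clip(f[100:420,90:460,::-1].astype(float)*2,0,255).astype(np.uint8)
cv2.imwrite('pics/w21b.png',cv2.resize(g,None,fx=1.85,fy=1.85))
snap('side','s21');crop('s21',230,240,350,330,6)
E
```

```text
(array([ -0.31,   0.93, -40.54]), array([-0.68,  0.68,  0.73, -0.86]))
t: 15.17
position: [542.9, -342.7, 82.7]
tcp_rot: [3.137, -0.002, 0.411]
ft_force: [-0.4, 0.3, -3.2]
finger_gap: 66.0
[ 542.91396717 -342.71178095   82.73743102] [ 3.13732990e+00 -2.13148669e-03  4.11026362e-01] [-0.4048156   0.33416907 -3.20282955] 65.97894141493114
```

View pics/w21b.png

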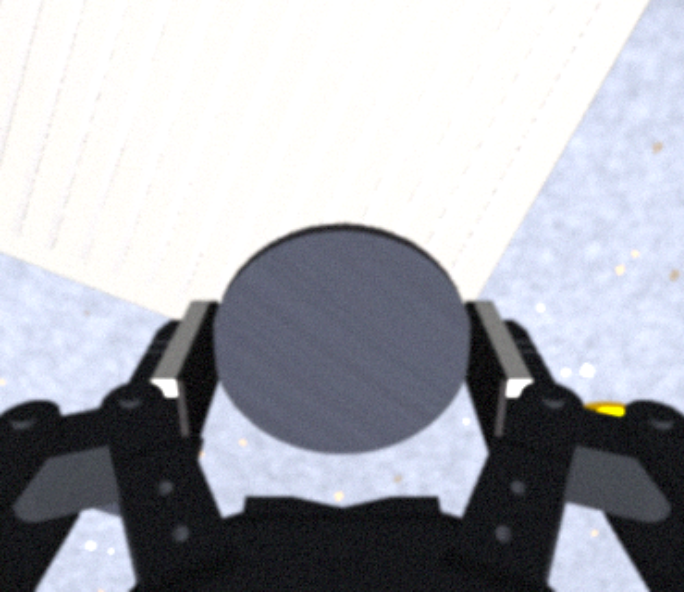

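View pics/s21_c230_240.png

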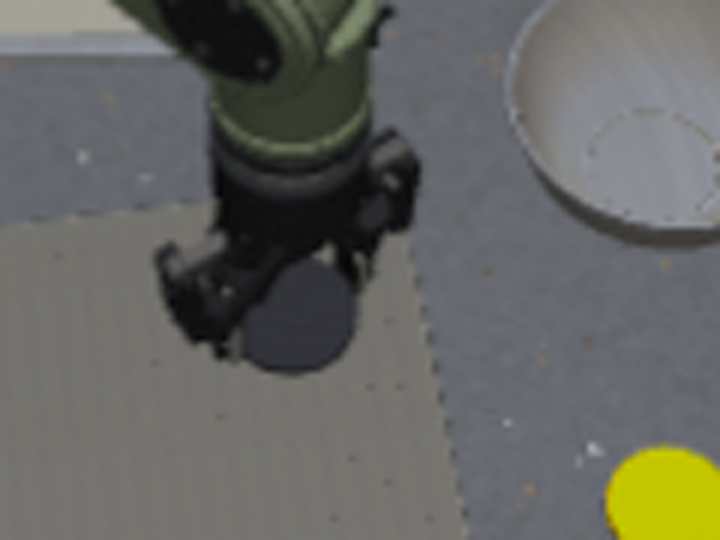

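```bash
python3 - <<'E'
from h import *
from scipy.optimize import least_squares
for z in (-42,-43.5,-45):
    def f(v):
        p=proj('wrist',np.c_[v[0]+34*np.cos(_t) if 0 else v[0]+34*np.cos(np.linspace(0,6.2832,400)),v[1]+34*np.sin(np.linspace(0,6.2832,400)),np.full(400,z)],K)
        return np.array([p[:,0].min(),p[:,0].max(),p[:,1].min(),p[:,1].max()])-((np.array([214,470,228,453])+.5)/1.85-.5+[90,90,100,100])
    q=least_squares(f,[0,0]);print(z,q.x.round(2),q.fun.round(2))
E
python3 -m jog '[{"slide":[0.03,-0.09,0],"turn":[0,0,0],"jaw":-0.25},{"slide":[0.07,-0.19,0],"turn":[0,0,0],"jaw":-0.25},{"slide":[0.11,-0.29,0],"turn":[0,0,0],"jaw":-0.25},{"slide":[0.14,-0.39,0],"turn":[0,0,0],"jaw":-0.25},{"slide":[0.18,-0.49,0],"turn":[0,0,0],"jaw":-0.25},{"slide":[0.21,-0.59,0],"turn":[0,0,0],"jaw":-0.25},{"slide":[0.25,-0.69,0.02],"turn":[0,0,0],"jaw":-0.25},{"slide":[0.29,-0.79,0.04],"turn":[0,0,0],"jaw":-0.25},{"slide":[0.32,-0.87,0.06],"turn":[0,0,0],"jaw":-0.25},{"slide":[0.336,-0.923,0.06],"turn":[0,0,0],"jaw":-0.25},{"slide":[0.336,-0.923,0.06],"turn":[0,0,0],"jaw":-0.25},{"slide":[0.336,-0.923,0.06],"turn":[0,0,0],"jaw":-0.25}]'
python3 - <<'E'
from h import *
s=bot.read_state(); print(s['position'],s['tcp_rot'],move(s,[518.7,49.6,30],.411))
E
```

```text
-42 [-0.31  0.11] [-1.46  1.46  0.25 -0.03]
-43.5 [-0.31 -0.72] [-2.27  2.27 -0.24  0.83]
-45 [-0.31 -1.55] [-3.11  3.11 -0.74  1.73]
t: 16.27
position: [514.6, 52.1, 54.1]
tcp_rot: [-3.139, 0.005, 0.414]
ft_force: [-0.4, -0.2, -1.9]
finger_gap: 65.9
[514.62510385  52.06466854  54.05103027] [-3.13944323  0.00488984  0.41446524] (array([0.0071, 0.0099, 0.0601]), array([-0.0014,  0.0031,  0.0022]))
```

```bash
python3 -m jog '[{"slide":[0.004,0.011,0.02],"turn":[0,0,0],"jaw":-0.25},{"slide":[0.004,0.011,0.04],"turn":[0,0,0],"jaw":-0.25},{"slide":[0.004,0.011,0.06],"turn":[0,0,0],"jaw":-0.25},{"slide":[0.004,0.011,0.075],"turn":[0,0,0],"jaw":-0.25},{"slide":[0.004,0.011,0.075],"turn":[0,0,0],"jaw":-0.25},{"slide":[0.004,0.011,0.075],"turn":[0,0,0],"jaw":-0.25},{"slide":[0.004,0.011,0.075],"turn":[0,0,0],"jaw":-0.25},{"slide":[0.004,0.011,0.075],"turn":[0,0,0],"jaw":-0.25}]'
python3 - <<'E'
from h import *
s,f=snap('wrist','w22'); print(s['position'],s['tcp_rot'],s['ft_force'])
g=np.clip(f[150:400,130:420,::-1].astype(float)*2,0,255).astype(np.uint8)
cv2.imwrite('pics/w22b.png',cv2.resize(g,None,fx=2.4,fy=2.4,interpolation=cv2.INTER_CUBIC))
s=bot.read_state(); print(s['position'])
snap('side','s22');snap('scene','c22');crop('s22',210,180,300,240,6);crop('c22',260,160,350,230,6)
a=cv2.imread('pics/s22_c210_180.png');b=cv2.imread('pics/c22_c260_160.png');
cv2.imwrite('pics/sc22.png',np.clip(1.6*np.hstack([cv2.resize(a,(400,267)),cv2.resize(b,(400,267))]).astype(float),0,255).astype(np.uint8))
E
```

```text
t: 16.93
position: [521.0, 47.0, 27.0]
tcp_rot: [3.141, -0.001, 0.411]
ft_force: [-0.9, -0.2, -1.5]
finger_gap: 66.3
[521.02161399  47.01081769  27.04532867] [ 3.14113022e+00 -9.28144158e-04  4.10792566e-01] [-0.89044894 -0.17378601 -1.45595105]
[521.06468811  47.06767245  27.13878281]
```

View pics/w22b.png

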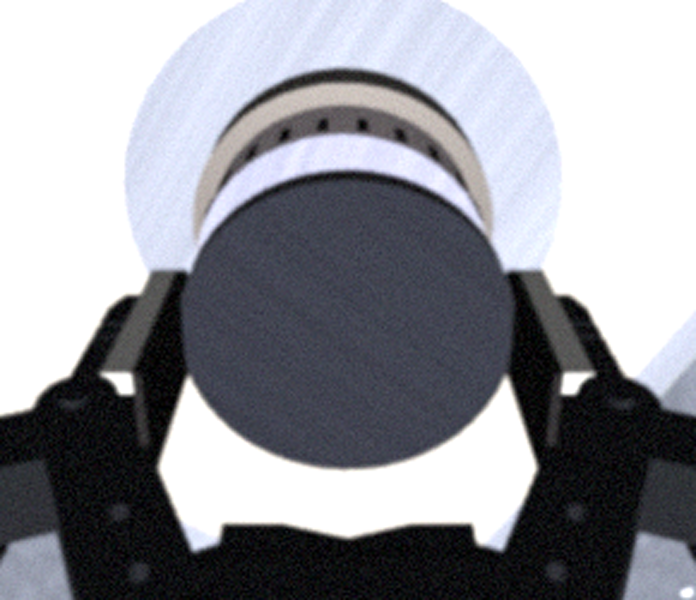

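View pics/sc22.png

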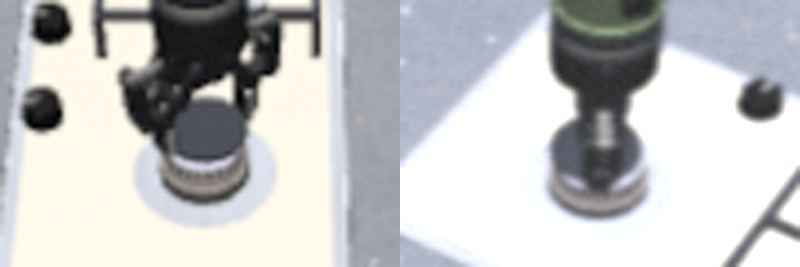

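Run:
```python
from h import *
c=lambda x,y:((x+.5)/2.4-.5+130,(y+.5)/2.4-.5+150)
for z in (-22,-23,-24): print('crown cy',z,(topl('wrist',c(343,133),z,K)+[0,33,0]).round(2))
print('crown base cy',(topl('wrist',c(343,106),-23+24,K)+[0,33,0]).round(2))
print('seat cy',(topl('wrist',c(343,83),1,K)+[0,38,0]).round(2))
for z,r in ((-43.5,33.2),(-36.5,34)):
  print('cap near',(topl('wrist',c(348,180 if z<-40 else 172),z,K)+[0,r,0]).round(2),'far',(topl('wrist',c(348,467),z,K)-[0,r,0]).round(2))
```

```text
crown cy -22 [ -1.31  -2.74 -22.  ]
crown cy -23 [ -1.3   -3.07 -23.  ]
crown cy -24 [ -1.3  -3.4 -24. ]
crown base cy [-1.44 -1.92  1.  ]
seat cy [-1.43 -2.6   1.  ]
cap near [ -0.27  -0.6  -43.5 ] far [ -0.27  -0.69 -43.5 ]
cap near [ -0.27   1.37 -36.5 ] far [ -0.26   5.03 -36.5 ]
```

```bash
python3 -m jog '[{"slide":[-0.0028,-0.005,0.003],"turn":[0,0,0],"jaw":-0.25},{"slide":[-0.0028,-0.005,0.01],"turn":[0,0,0],"jaw":-0.25},{"slide":[-0.0028,-0.005,0.0175],"turn":[0,0,0],"jaw":-0.25},{"slide":[-0.0028,-0.005,0.0175],"turn":[0,0,0],"jaw":-0.25},{"slide":[-0.0028,-0.005,0.0175],"turn":[0,0,0],"jaw":-0.25},{"slide":[-0.0028,-0.005,0.0175],"turn":[0,0,0],"jaw":-0.25}]'
python3 - <<'E'
from h import *
s,f=snap('wrist','w23'); print(s['position'],s['tcp_rot'],s['ft_force'])
g=np.clip(f[150:400,130:420,::-1].astype(float)*1.7,0,255).astype(np.uint8)
cv2.imwrite('pics/w23b.png',cv2.resize(g,None,fx=2.4,fy=2.4,interpolation=cv2.INTER_CUBIC))
E
```

```text
t: 17.58
position: [518.6, 48.6, 19.5]
tcp_rot: [-3.142, 0.0, 0.411]
ft_force: [0.2, 0.1, -2.3]
finger_gap: 66.0
[518.62847042  48.62309909  19.48424056] [-3.14150924e+00  1.74110473e-04  4.11174273e-01] [ 0.23812591  0.06222224 -2.2811674 ]
```

View pics/w23b.png

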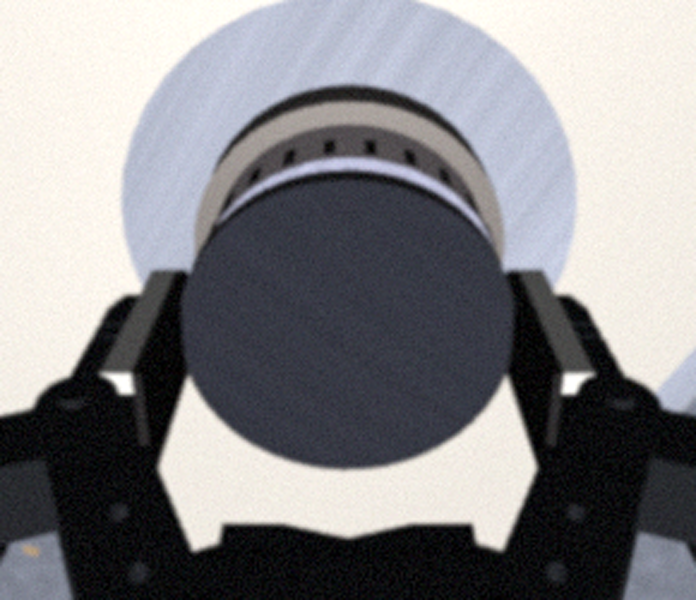

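```bash
python3 - <<'E'
from h import *
c=lambda x,y:((x+.5)/2.4-.5+130,(y+.5)/2.4-.5+150)
for z in (-30,-31): print('crown cy',z,(topl('wrist',c(349,157),z,K)+[0,33,0]).round(2))
print('seat cy',(topl('wrist',c(349,101),-6.5,K)+[0,38,0]).round(2))
E
python3 -m jog '[{"slide":[0.001,0,0.003],"turn":[0,0,0],"jaw":-0.25},{"slide":[0.001,0,0.006],"turn":[0,0,0],"jaw":-0.25},{"slide":[0.001,0,0.007],"turn":[0,0,0],"jaw":-0.25},{"slide":[0.001,0,0.007],"turn":[0,0,0],"jaw":-0.25}]'
```

```text
crown cy -30 [ -0.06  -0.32 -30.  ]
crown cy -31 [ -0.07  -0.69 -31.  ]
seat cy [-0.02 -0.3  -6.5 ]
t: 17.97
position: [518.9, 48.7, 16.6]
tcp_rot: [-3.141, 0.0, 0.411]
ft_force: [-0.4, 0.4, -1.9]
finger_gap: 65.8
```

```bash
python3 -m jog '[{"slide":[0,0,0.002],"turn":[0,0,0],"jaw":-0.25},{"slide":[0,0,0.004],"turn":[0,0,0],"jaw":-0.25},{"slide":[0,0,0.004],"turn":[0,0,0],"jaw":-0.25}]'; python3 -m jog '[{"slide":[0,0,0.001],"turn":[0,0,0],"jaw":-0.25},{"slide":[0,0,0.002],"turn":[0,0,0],"jaw":-0.25},{"slide":[0,0,0.002],"turn":[0,0,0],"jaw":-0.25}]'
```

```text
t: 18.22
position: [518.9, 48.7, 15.0]
tcp_rot: [-3.141, 0.0, 0.411]
ft_force: [0.1, 0.1, -1.2]
finger_gap: 66.2
t: 18.47
position: [519.0, 48.7, 14.3]
tcp_rot: [-3.142, 0.0, 0.411]
ft_force: [0.3, 0.3, -2.7]
finger_gap: 65.5
```

```bash
python3 -m jog '[{"slide":[0,0,0.001],"turn":[0,0,0],"jaw":-0.25},{"slide":[0,0,0.0015],"turn":[0,0,0],"jaw":-0.25},{"slide":[0,0,0.0015],"turn":[0,0,0],"jaw":-0.25}]'; python3 -m jog '[{"slide":[0,0,0.001],"turn":[0,0,0],"jaw":-0.25},{"slide":[0,0,0.0015],"turn":[0,0,0],"jaw":-0.25},{"slide":[0,0,0.0015],"turn":[0,0,0],"jaw":-0.25}]'
```

```text
t: 18.72
position: [519.1, 48.7, 14.2]
tcp_rot: [3.142, 0.0, 0.411]
ft_force: [-1.6, -0.4, 3.0]
finger_gap: 65.8
t: 18.97
position: [519.1, 48.7, 14.2]
tcp_rot: [3.142, 0.0, 0.411]
ft_force: [-4.1, 0.2, 6.7]
finger_gap: 65.9
```

There is stiff contact at TCP z 14.2. Flush was predicted at about 13.5, and a boss caught on the rim would have stopped at about 17.5. I look, then release.

```bash
python3 -m jog '[{"slide":[0,0,-0.001],"turn":[0,0,0],"jaw":-0.7},{"slide":[0,0,-0.001],"turn":[0,0,0],"jaw":-1},{"slide":[0,0,-0.001],"turn":[0,0,0],"jaw":-1},{"slide":[0,0,-0.001],"turn":[0,0,0],"jaw":-1},{"slide":[0,0,-0.02],"turn":[0,0,0],"jaw":-1},{"slide":[0,0,-0.06],"turn":[0,0,0],"jaw":-1},{"slide":[0,0,-0.15],"turn":[0,0,0],"jaw":-1},{"slide":[0,0,-0.25],"turn":[0,0,0],"jaw":-1},{"slide":[0,0,-0.3],"turn":[0,0,0],"jaw":-1},{"slide":[0,0,-0.3],"turn":[0,0,0],"jaw":-1},{"slide":[0,0,-0.3],"turn":[0,0,0],"jaw":-1}]'
python3 - <<'E'
from h import *
s,f=snap('wrist','w24'); print(s['position'],s['tcp_rot'],s['ft_force'])
g=np.clip(f[110:260,180:380,::-1].astype(float)*1.7,0,255).astype(np.uint8)
cv2.imwrite('pics/w24b.png',cv2.resize(g,None,fx=4,fy=4,interpolation=cv2.INTER_CUBIC))
snap('side','s24'); g=cv2.imread('pics/s24.png')[165:245,210:310].astype(float)*2
cv2.imwrite('pics/s24b.png',cv2.resize(np.clip(g,0,255).astype(np.uint8),None,fx=7,fy=7,interpolation=cv2.INTER_CUBIC))
snap('scene','c24'); g=cv2.imread('pics/c24.png')[165:245,250:350].astype(float)*2
cv2.imwrite('pics/c24b.png',cv2.resize(np.clip(g,0,255).astype(np.uint8),None,fx=7,fy=7,interpolation=cv2.INTER_CUBIC))
E
```

```text
t: 19.88
position: [520.6, 48.7, 135.5]
tcp_rot: [3.139, -0.004, 0.411]
ft_force: [-0.2, 0.1, -0.5]
finger_gap: 85.1
[520.60968965  48.66240691 135.47050281] [ 3.13942683 -0.00417256  0.41113052] [-0.16025997  0.10316118 -0.48343407]
```

View pics/w24b.png

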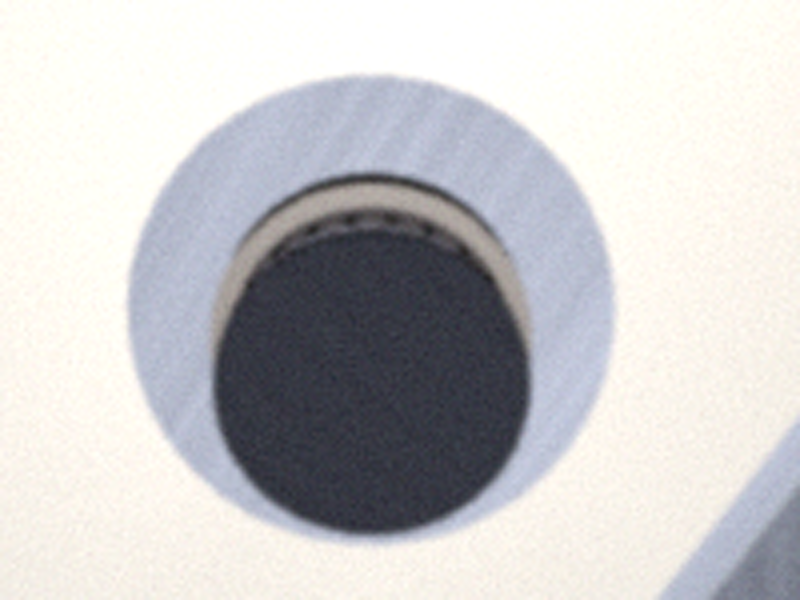

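View pics/s24b.png

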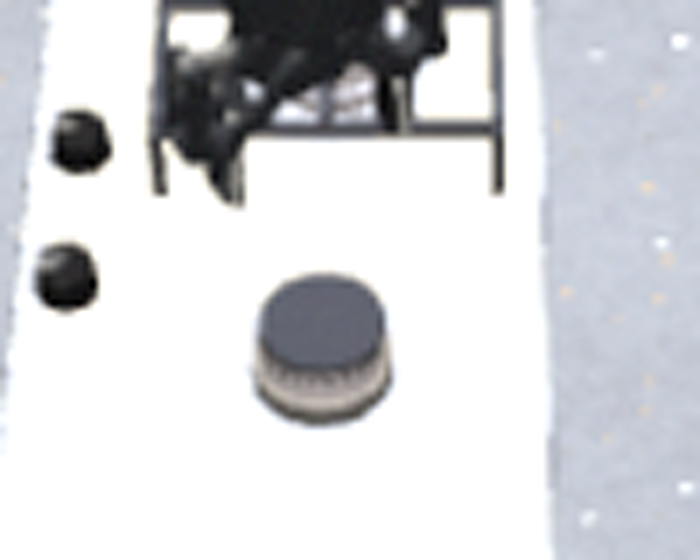

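View pics/c24b.png

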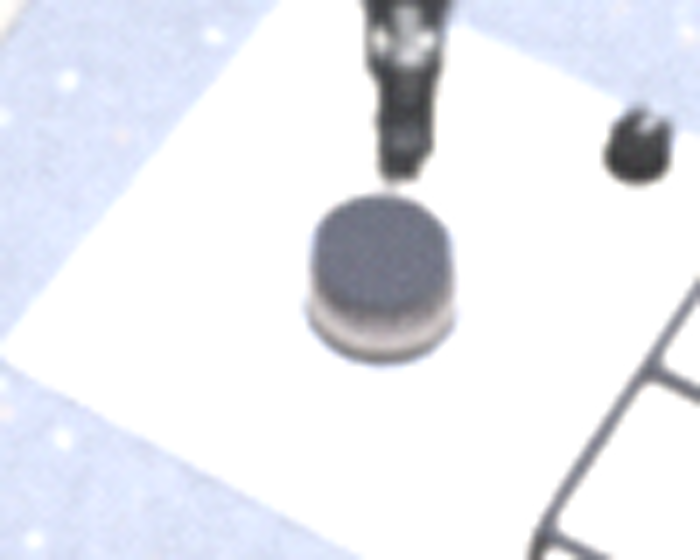

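View pics/c24.png

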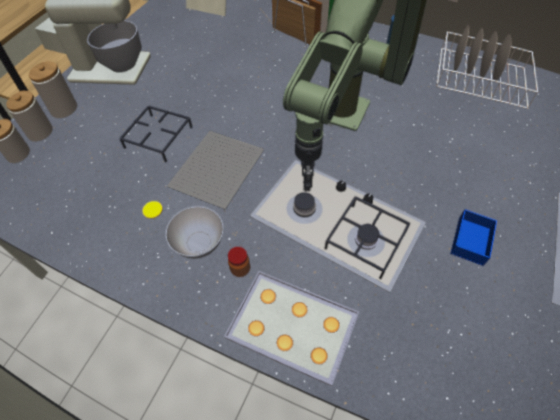

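The cap lies centred and level on the crown with no gap visible in any view. The gripper is clear and nothing else has moved.

```bash
python3 -c "
from plant import bot
print(bot.read_state()['t'],bot.sign_off())"
```

```text
the job is handed in; nothing more can be done
20.0333 None
```

The burner is back together and handed in at about 20 s of the 72 s allowed. The crown sits over the injector and all three studs, with the black cap on top and the gripper open and clear.

- **Crown:** I turned it about 17.5° between picking it up and setting it down, and it went down over the studs with no noticeable resistance. It met the seat at TCP z −1.05 mm, against −0.8 mm expected, with about 6.4 N on the wrist. After release, all three studs were visible in their holes.
- **Cap:** It met the rim at TCP z 14.2 mm with about 6.7 N. I expected 13.5 mm if flush and about 17.5 mm if the boss had caught on the rim. The wrist, side and scene pictures show it centred and level with no gap.
- **Surroundings:** The bowl, jar, tub and loose pan support look unmoved in the last scene picture.

Three things disagreed with what I expected:

- **Fingertips:** The pictures put them about 35–40 mm farther back than the text says, so I used the pictures for the grasp heights.
- **Arm position:** It was off by several millimetres right after some moves, so I corrected each alignment from the wrist camera.
- **Cap height:** It met the rim 0.7 mm higher than expected, which I put down to uncertainty in my grip-height measurement.

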